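Comb spilled sample tubes into a grooved staging tray

ROBOT

A 6-joint arm with a two-finger parallel gripper is mounted at the origin on the work surface. World frame = base frame: x ahead of the robot, y to its left, z up, the work surface at z = 0. Lengths are in mm, angles in rad, forces in N, time in s.
With the tool pointing down it reaches from about 350 to 1000 mm from the base axis. Payload 7.1 kg.
Tool frame: the origin (TCP) lies between the finger pads; the fingertips stand 17 mm ahead of it and the grasp point (between the pads) lies 2 mm behind it; z points along the fingers, x is the direction in which the jaws open and shut, and the axes are right-handed (so a half turn about z gives the same grasp; the last joint's range is limited). The gripper opens to 85 mm and grips with 20 to 120 N. Pads are 22 mm wide; open, the fingers measure 114 mm over their backs; the gripper's body (76 mm by 85 mm) begins 54 mm behind the grasp point. The pads swing forward as they close: fully open they stand 13 mm farther back than shut.
Start: joints at [-1.306, 0.423, 1.63, -0, 1.089, -0.019], TCP at [175.022, -599.977, 248.319] pointing down, gripper open.
Joint ranges: [-3, 3], [-0.9, 2.11], [0.09, 2.58], [-1.31, 4.45], [0.11, 2.69], [-2.54, 2.54]. Speed limits (rad/s): [2.39, 2.39, 3.01, 3.14, 3.14, 3.14].

INTERFACE

Orientations are given as a unit quaternion [x, y, z, w].
In Python, from workcell import * gives the robot as it stands.
- The arm moves only by the tool arm_command, never from a script. Its argument "motion" is a list of rows, each a list of 5 numbers: the gripper command: -1 is shut, 1 is fully open, values between are in proportion, then the shift along the tool's x, y, z in m, then the turn about the tool's z in degrees. In form: [[grip, tx, ty, tz, turn], ...]. A call has 1 to 12 rows; each row is the pose to reach, as a shift and turn from the pose commanded when the call began, along the tool's axes at that moment; what a row does not reach only later rows make up. A row lasts 1/10 s, in which the tool goes at most 50 mm and 8.59 degrees, less where a joint would pass 70% of its speed; a pose out of reach is approached as far as the arm can. A call with a gripper value outside its range is refused whole. The fingers move at their own pace and stop on an object; the grip force is fixed at half the most. Time passes only in rows, so rows that repeat a pose let the fingers close. It gives the time, the measured TCP pose, the force and the opening at its end, in the units of the state.
- get_state(): the state, without advancing time (a new reading comes with each control period).
- grab_frame(name): name is "side" or "top"; returns a dict with "image" (420x560x3 uint8, blue, green, red), "fx", "fy", "cx", "cy" (pixels), "R" (3x3) and "t" (3): a world point X has camera coordinates R X + t. Camera axes: x right, y down, z forward; pixel columns grow to the right and rows downward; lengths in mm; the calibration is good to about 2 mm. A picture is of the moment at which its call begins. There is no depth.
- job_done(): hands the job in, once; it reports no verdict.
Trained networks look in a picture, given as the dict that the camera call returned (one of the last four; its "shot" number tells which), for a name from the list of things; names that differ only in an ending like _2 or _b are one class to them, and where a whole thing is asked for, a point or a joint stands for the part that bears it (a point fixed in the world has none). Each returns a list of dicts, best first, with "score" (0 to 1); they miss things now and then, are a little off and sometimes report something else, mostly with a low value. They report only what shows in the picture. A call takes as long as a camera call.
- spot_in(thing, picture): "rect" ([centre column, centre row, width, height] in pixels, round what is visible of it).
- trace(thing, picture): "pixels" (420x560 bool, what is visible of it) and "rect" ([centre column, centre row, width, height] in pixels, round what is visible of it).
The state is a dict: "clock": time; "q": joint angles; "qd": joint speeds; "tau": joint torques, N m; "tool_pos": TCP position; "tcp_rot": TCP orientation; "contact_force": force on the tool from outside, world axes, zero at the start; "ft_torque": the same for the moment, N m; "finger_gap": finger opening in mm.
Only numpy, scipy, OpenCV 4.12 (cv2) and the standard library are available. Lean on these libraries where they do the work, as an engineer would, in place of code of your own. Each camera call takes 0.05 s, during which the arm holds its last target.

TASK

The sample tubes lie crossways on the grooved blue tray. Take the rake by its handle, set its two skids down on the tray's rails with its bar along the grooves, and gently comb it across the tray until all five tubes lie down in grooves, then stand the rake upright back on its black mat, squarely and wholly on it. Touch the tubes with the rake only, never force a tube that jams, and leave the things around the tray where they are.

Things in the scene. Friction and masses are not known exactly. Their poses are not given: they have to be found in the camera images.
- tray: Blue staging tray fixed to the bench, 182 (its x) x 290 (its y) mm; its height differs a little each time. Origin: centre of its underside, z up. Blue walls, 6 mm thick, top at z = 42 mm, inner faces at x = +-61 and y = +-117 mm. Outside them, at x = 67 to 91 mm on both sides, flat aluminium rails, top at z = 30 mm, run the whole 290 mm.
- tray_bed (a point): Centre of the tray's grooved bed at the height of its ridge tops and rails (30 mm above the tray's origin), same axes. Eleven straight grooves run along x, 122 mm long, 14.5 mm wide, 11 mm deep, centres at y = 0, +-22, ... +-110 mm, parted by ten ridges 7.5 mm thick. A tube down in a groove has its axis 5 mm below this point's height, one on the ridges 6 mm above.
- rake_grip (a point): Grip point in the upright orange handle of the loose rake (220 g), handle 30 (its x) x 22 (its y) mm, from 41 mm below to 25 mm above the point; z up. The point is 75 mm above the underside of the two skids. The bar runs along x, 170 x 14 mm, its underside 22 mm above the skids' underside. At the start the rake stands on its mat.
- rake: The same rake, origin midway between the skids' undersides, same axes. Skids at x = +-79 mm, 10 wide, 36 long (y). Seven steel tines, 6 mm diameter, at x = 0, +-16, +-32, +-48 mm, y = 0; tips 3.5 mm ABOVE the skids' underside: with skids on the rails and bar along the grooves they pass 2.5 mm over a tube down in a groove, but catch one on the ridges.
- mat: Flat black rubber mat for the rake, fixed, 210 (x) x 90 (y) x 2 mm thick, origin at the centre of its underside. The rake stands on it with its bar roughly along the mat's x.
- tube1: Loose round-ended white sample tube with green cap, 12 mm diameter, 100 mm long, 15 g. Origin at mid length on its axis, x along it. At the start it lies skewed across the tray's ridge tops; it rolls and slides easily.
- tube2: Loose round-ended white sample tube with orange cap, 12 mm diameter, 100 mm long, 15 g. Origin at mid length on its axis, x along it. At the start it lies skewed across the tray's ridge tops; it rolls and slides easily.
- tube3: Loose round-ended white sample tube with green cap, 12 mm diameter, 100 mm long, 15 g. Origin at mid length on its axis, x along it. At the start it lies skewed across the tray's ridge tops; it rolls and slides easily.
- tube4: Loose round-ended white sample tube with red cap, 12 mm diameter, 100 mm long, 15 g. Origin at mid length on its axis, x along it. At the start it lies skewed across the tray's ridge tops; it rolls and slides easily.
- tube5: Loose round-ended white sample tube with orange cap, 12 mm diameter, 100 mm long, 15 g. Origin at mid length on its axis, x along it. At the start it lies skewed across the tray's ridge tops; it rolls and slides easily.
- reagent: Bystander: amber reagent bottle, 60 mm diameter, 130 mm tall; origin at its underside.
- beaker: Bystander: glass beaker, 72 mm diameter, 90 mm tall; origin at its underside.
- jar: Bystander: glass jar with blue cap, 56 mm diameter, 60 mm tall; origin at its underside.
- mouse: Bystander: black computer mouse, 105 x 60 x 30 mm; origin at its underside.
- marker: Bystander: white marker pen with blue end, about 120 x 10 x 10 mm; the origin is near its blue end, the pen extends to -x; origin at its underside.
- vial_rack: Bystander, fixed: blue vial rack, 200 (x) x 75 (y) mm, 53 mm tall over its vials; origin at the centre of its underside. It and the mat stand on either side of the tray, either way round.

How it is judged (in metres and radians):
On the way, in this order (a step that is already met when the one before it is completed fails the run):
1. the rake stands with its skids on the tray's rails, its bar along the grooves (x of rake in the frame of tray between -0.012 and 0.012 m and y of rake in the frame of tray between -0.125 and 0.125 m and z of rake in the frame of tray below 0.035 m and angle between the x axis of rake and the x axis of tray, either way round below 0.1 rad and contact force between rake and tray above 0.5 N), for 0.05 s.
2. all five tubes lie in grooves (z of tube1 in the frame of tray between 0.018 and 0.028 m and angle between the x axis of each of tube1, tube2, tube3, tube4, tube5 and the x axis of tray, either way round below 0.08 rad and x of tube1 in the frame of tray between -0.02 and 0.02 m and y of tube1 in the frame of tray between -0.12 and 0.12 m and z of tube2 in the frame of tray between 0.018 and 0.028 m and x of tube2 in the frame of tray between -0.02 and 0.02 m and y of tube2 in the frame of tray between -0.12 and 0.12 m and z of tube3 in the frame of tray between 0.018 and 0.028 m and x of tube3 in the frame of tray between -0.02 and 0.02 m and y of tube3 in the frame of tray between -0.12 and 0.12 m and z of tube4 in the frame of tray between 0.018 and 0.028 m and x of tube4 in the frame of tray between -0.02 and 0.02 m and y of tube4 in the frame of tray between -0.12 and 0.12 m and z of tube5 in the frame of tray between 0.018 and 0.028 m and x of tube5 in the frame of tray between -0.02 and 0.02 m and y of tube5 in the frame of tray between -0.12 and 0.12 m), for 0.2 s.
At the end, for the whole second after the job is handed in: Every tube lies in a groove (its centre under 28 mm above the tray's underside, its axis within 0.08 rad of the grooves), at rest; the rake stands upright on the mat (within 35 mm of its centre, 0.25 rad of its direction, tilt under 0.08 rad), at rest (all of step 2 and linear speed of each of tube1, tube2, tube3, tube4, tube5, rake below 0.01 m/s and horizontal distance between rake_grip and mat below 0.035 m and z of rake_grip in the frame of mat below 0.083 m and angle between rake_grip's own z axis and vertical below 0.08 rad and angle between the x axis of rake_grip and the x axis of mat, either way round below 0.25 rad); the robot touches nothing.
It fails at once if the gripper touches a tube (contact force between any of the fingers, the arm and tube1 above 0.5 N or contact force between any of the fingers, the arm and tube2 above 0.5 N or contact force between any of the fingers, the arm and tube3 above 0.5 N or contact force between any of the fingers, the arm and tube4 above 0.5 N or contact force between any of the fingers, the arm and tube5 above 0.5 N).
It fails at once if a tube is forced by the rake (over 20 N) (contact force between rake and tube1 above 20 N or contact force between rake and tube2 above 20 N or contact force between rake and tube3 above 20 N or contact force between rake and tube4 above 20 N or contact force between rake and tube5 above 20 N).
It fails at once if a bystander is moved by over 20 mm (distance of any of reagent, beaker, jar, mouse, marker from where it was at the start of the episode above 0.02 m).
It also fails if it takes over 69 s, if anything falls off the work surface, if the arm or the gripper's body presses on something with over 40 N, if the wrist force passes 120 N, or if a joint passes its speed limit or range.

## Working session

There is one attempt and no reset: what is moved stays moved. The work goes in short steps, Python scripts to look and compute and a tool call to move; the robot and the scene stay as the last step left them, time stands still between calls to the robot, and variables do not carry over. Pictures are saved under pics/ and viewed, and the job is handed in when it is done.

Besides the shell and the picture viewer there is one more tool, called after "Call:" as name(argument=value, ...) on one line, values as JSON. arm_command: Moves the arm, as the interface text tells. Its arguments: {"type":"object","properties":{"motion":{"type":"array"}},"required":["motion"]}

```bash
mkdir -p pics; ls; python3 - <<'E'
from workcell import *
import cv2,json
s=get_state();print(s)
for n in("top","side"):
    f=grab_frame(n);cv2.imwrite(f"pics/{n}0.png",f["image"])
    print(n,f["fx"],f["fy"],f["cx"],f["cy"],f["R"],f["t"],f["shot"])
E
```

```text
pics
{'clock': 0.0, 'q': array([-1.30598005e+00,  4.23857204e-01,  1.63070247e+00, -1.28075759e-05,
        1.08858133e+00, -1.90243809e-02]), 'qd': array([0.00024459, 0.00184124, 0.00054309, 0.00124729, 0.00033696,
       0.00048506]), 'tau': array([ 1.87658902e-04, -5.57379341e+01, -2.81746978e+01, -7.67848906e-05,
        7.46073463e-03, -8.46974864e-07]), 'tool_pos': array([ 174.89793291, -599.48477517,  247.53054839]), 'tcp_rot': array([ 8.00015508e-01, -5.99978823e-01, -6.13889942e-04, -4.71716249e-04]), 'contact_force': array([-0.23432875, -0.2978815 ,  0.18450614]), 'ft_torque': array([ 0.00286053, -0.02758434,  0.0324283 ]), 'finger_gap': 85.50951914019151}
top 393.63425169810034 393.63425169810034 277.98551733830425 213.69481665282828 [[-0.12737744 -0.99184385 -0.00455645]
 [-0.96810618  0.12532555 -0.21694223]
 [ 0.21574386 -0.02322242 -0.97617381]] [ -3.71086845 630.12260398 823.58917347] 1
side 448.9796531834894 448.9796531834894 284.42229584918755 202.91267122339534 [[-0.69417072 -0.71977187  0.00744684]
 [-0.39058501  0.36796217 -0.84382889]
 [ 0.60462415 -0.58866994 -0.53656067]] [370.99464355 341.00849944 735.96627369] 2
```

View pics/top0.png

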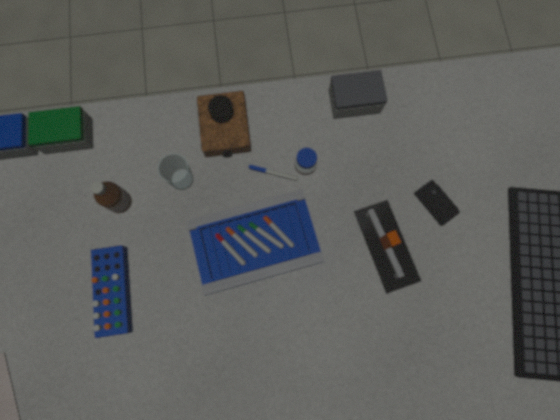

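View pics/side0.png

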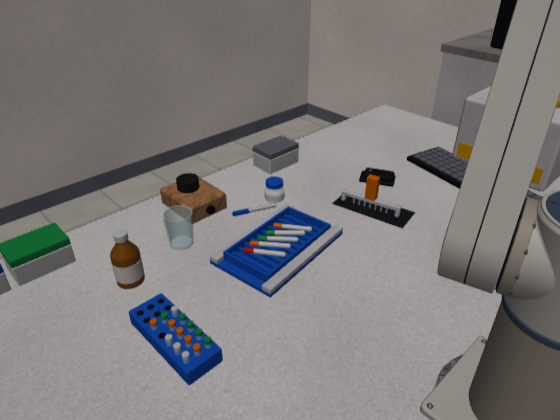

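```bash
cat > h.py <<'E'
from workcell import *
import numpy as np, cv2
from scipy.optimize import least_squares
def bp(f,uv,z):
    uv=np.atleast_2d(uv).astype(float)
    d=np.c_[(uv[:,0]-f["cx"])/f["fx"],(uv[:,1]-f["cy"])/f["fy"],np.ones(len(uv))]@f["R"]
    c=-f["R"].T@f["t"]; s=(z-c[2])/d[:,2]
    return c+d*s[:,None]
def pj(f,X):
    p=np.atleast_2d(X)@f["R"].T+f["t"]
    return np.c_[f["fx"]*p[:,0]/p[:,2]+f["cx"],f["fy"]*p[:,1]/p[:,2]+f["cy"]]
def P(x,y,z,a,L):
    L=np.atleast_2d(L).astype(float);c,s=np.cos(a),np.sin(a)
    return np.c_[x+c*L[:,0]-s*L[:,1],y+s*L[:,0]+c*L[:,1],z+L[:,2]]
def crop(f,u0,v0,u1,v1,name,k):
    cv2.imwrite(name,cv2.resize(f["image"][v0:v1,u0:u1],None,fx=k,fy=k,interpolation=cv2.INTER_CUBIC))
E
python3 - <<'E'
from h import *
import pickle
fs={}
for n in("top","side"):
    f=grab_frame(n);fs[n]=f
    for t in("tray","mat","rake","rake_grip","tube1","tube2","tube4","mouse","jar","marker"):
        r=trace(t,f)
        for q in r[:5]:
            print(n,t,round(q["score"],2),np.round(q["rect"],1),q["pixels"].sum())
            f[t]=f.get(t,[])+[q]
pickle.dump(fs,open("f0.pkl","wb"))
crop(fs["top"],180,190,330,300,"pics/t1.png",5)
crop(fs["top"],345,170,470,300,"pics/t2.png",5)
crop(fs["side"],205,160,425,295,"pics/s1.png",3.6)
E
```

```text
top tray 0.75 [255.1 242.2 139.3 106.7] 8403
top mat 0.72 [387.5 247.2  66.3  92.1] 2427
top mat 0.53 [175.2 169.8  34.3  39.5] 959
top rake 0.8 [383.8 242.8  44.2  69.9] 803
top rake 0.48 [386.1 246.7  69.6  95.4] 2698
top rake_grip 0.97 [380.6 246.1  44.4  71.1] 849
top rake_grip 0.65 [384.8 246.2  68.8  94.2] 2747
top tube1 0.77 [254.2 238.8  30.9  25.2] 162
top tube1 0.73 [265.2 234.8  36.2  25.6] 218
top tube1 0.72 [229.8 250.1  29.3  30.9] 213
top tube1 0.53 [278.6 233.2  30.8  32.4] 165
top tube1 0.51 [240.1 242.2  30.9  30.5] 206
top tube2 0.77 [254.2 238.8  30.9  25.2] 162
top tube2 0.73 [265.2 234.8  36.2  25.6] 218
top tube2 0.72 [229.8 250.1  29.3  30.9] 213
top tube2 0.53 [278.6 233.2  30.8  32.4] 165
top tube2 0.51 [240.1 242.2  30.9  30.5] 206
top tube4 0.77 [254.2 238.8  30.9  25.2] 162
top tube4 0.73 [265.2 234.8  36.2  25.6] 218
top tube4 0.72 [229.8 250.1  29.3  30.9] 213
top tube4 0.53 [278.6 233.2  30.8  32.4] 165
top tube4 0.51 [240.1 242.2  30.9  30.5] 206
top mouse 0.93 [435.2 202.4  45.   42.5] 1106
top jar 0.8 [305.6 161.2  21.5  26. ] 535
top marker 0.67 [2
[... 247 characters left out ...]
] 730
side rake_grip 0.81 [369.1 199.5  62.5  45. ] 838
side tube1 0.75 [276.2 238.5  41.4   0.6] 170
side tube1 0.71 [265.4 251.4  42.9   5.1] 219
side tube1 0.56 [268.9 244.2  42.6   3.3] 195
side tube1 0.45 [284.4 234.6  43.1   7.3] 196
side tube2 0.75 [276.2 238.5  41.4   0.6] 170
side tube2 0.71 [265.4 251.4  42.9   5.1] 219
side tube2 0.56 [268.9 244.2  42.6   3.3] 195
side tube2 0.45 [284.4 234.6  43.1   7.3] 196
side tube4 0.75 [276.2 238.5  41.4   0.6] 170
side tube4 0.71 [265.4 251.4  42.9   5.1] 219
side tube4 0.56 [268.9 244.2  42.6   3.3] 195
side tube4 0.45 [284.4 234.6  43.1   7.3] 196
side mouse 0.82 [375.5 178.9  30.7  18. ] 401
side marker 0.63 [253.4 210.4  41.5  11.6] 237
```

View pics/t1.png

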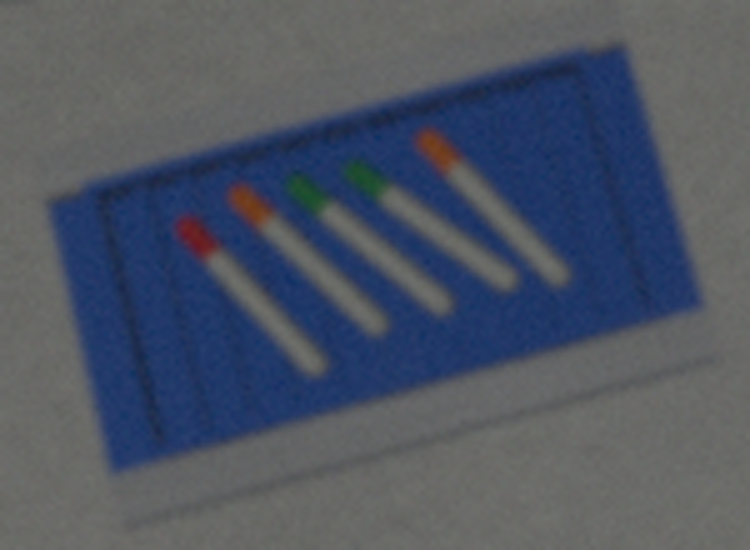

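View pics/t2.png

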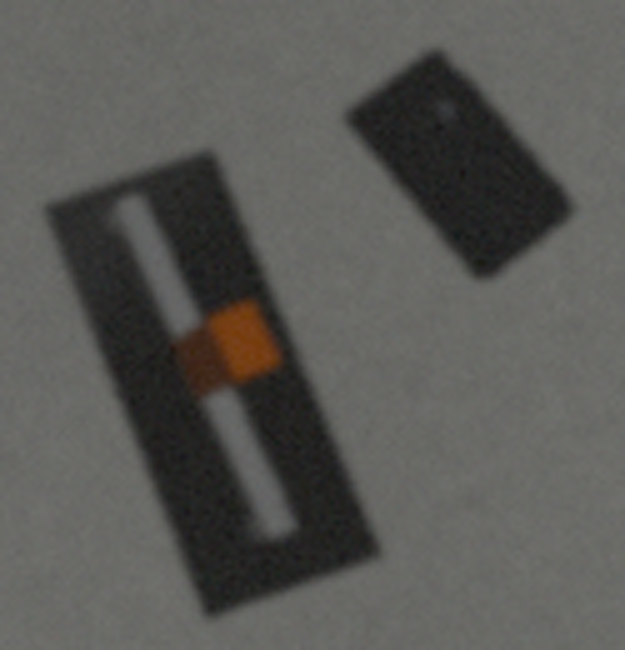

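View pics/s1.png

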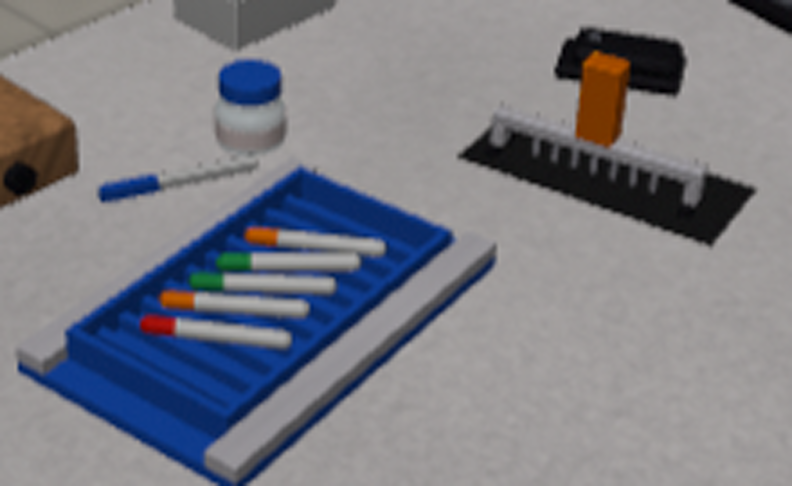

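```bash
python3 - <<'E'
import pickle
from h import *
fs=pickle.load(open("f0.pkl","rb"))
f=fs["side"]
crop(f,205,200,350,295,"pics/s2.png",5.5)
crop(f,325,160,425,235,"pics/s3.png",8)
E
```

```text
(no output)
```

View pics/s2.png

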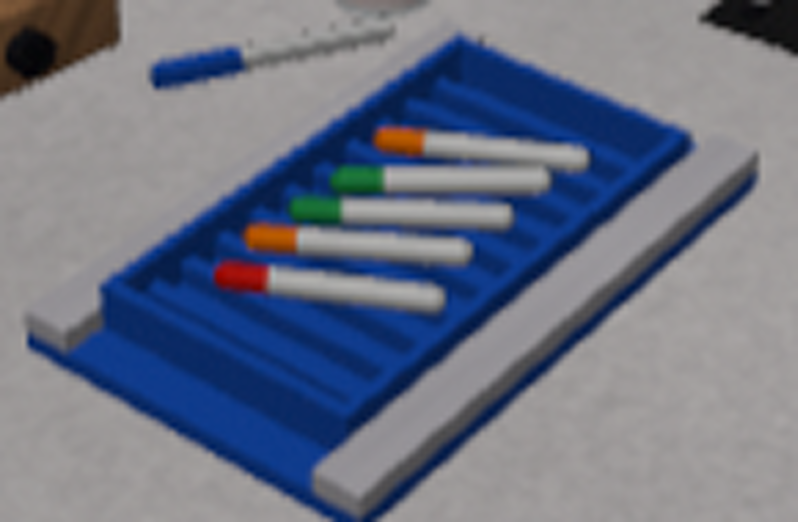

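View pics/s3.png

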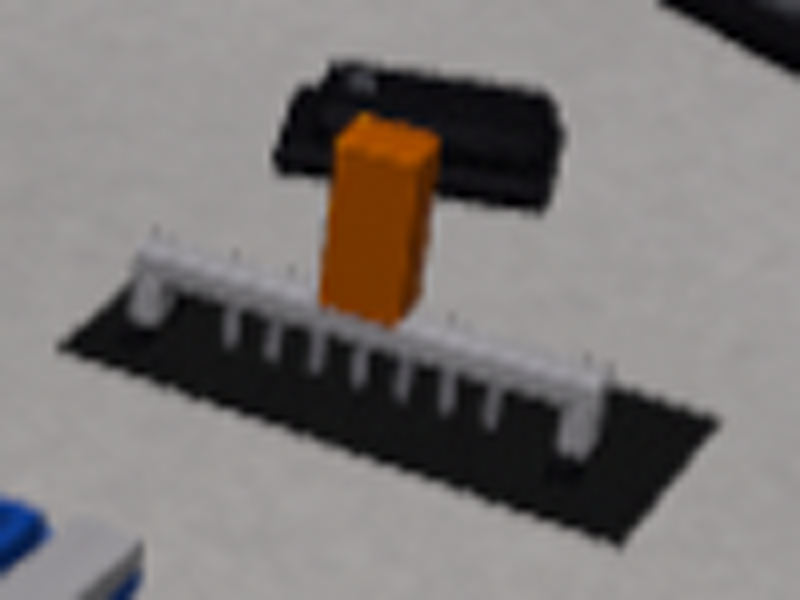

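```bash
cat > fit.py <<'E'
import pickle
from h import *
fs=pickle.load(open("f0.pkl","rb"))
def px(p,k,o): return (np.array(p,float)+.5)/k-.5+np.array(o)
S=[((-67,145,30),(313,478)),((-91,145,30),(360,497)),((-91,-145,30),(757,158)),((91,145,30),(28,314)),((67,145,30),(65,333)),
((67,123,42),(102,290)),((-67,123,42),(345,412)),((67,-123,42),(460,37)),((-67,-123,42),(692,137))]
T=[((-91,145,30),(128,527)),((-91,-145,30),(717,358)),((-67,145,30),(112,470)),((-67,-145,30),(703,308))]
def fit(items,x0):
    def res(p):
        return np.concatenate([(pj(fs[n],P(*p,L))-px(uv,k,o)).ravel() for n,L,uv,k,o in items])
    r=least_squares(res,x0,loss="soft_l1")
    print("pose",np.round(r.x,3));print(np.round(res(r.x).reshape(-1,2),2).tolist())
    return r.x
if __name__=="__main__":
    print(-fs["top"]["R"].T@fs["top"]["t"],-fs["side"]["R"].T@fs["side"]["t"])
    a=[("side",L,u,5.5,(205,200)) for L,u in S]; b=[("top",L,u,5,(180,190)) for L,u in T]
    x0=[550,0,0,.2]
    fit(a,x0);t=fit(a+b,x0)
    # mat
    M=[("side",(105,45,2),(62,345),8,(325,160)),("side",(-105,45,2),(622,545),8,(325,160)),("side",(-105,-45,2),(720,420),8,(325,160))]
    M+=[("top",L,u,5,(345,170)) for L,u in [((105,45,2),(45,207)),((105,-45,2),(210,150)),((-105,-45,2),(380,555)),((-105,45,2),(208,615))]]
    m=fit(M,[550,-300,0,.3])
    K=[("side",L,u,8,(325,160)) for L,u in [((15,11,100),(337,143)),((-15,11,100),(405,160)),((-15,-11,100),(440,138)),((15,-11,100),(362,115)),((15,11,34),(322,308)),((-15,11,34),(388,328))]]
    K+=[("top",L,u,5,(345,170)) for L,u in [((15,11,100),(205,320)),((15,-11,100),(257,298)),((-15,-11,100),(285,365)),((-15,11,100),(228,390))]]
    r=fit(K,[550,-300,0,.3])
    print("mat only top");fit([q for q in M if q[0]=="top"],m)
E
python3 fit.py
```

```text
[431.86860193 -63.52532795 940.64947596] [-54.25655304 574.79450262 679.88063986]
pose [ 5.79261e+02 -2.47060e+01 -1.60470e+01  1.40000e-01]
[[-0.27, -0.92], [-0.17, 0.51], [0.23, -0.41], [-0.21, -0.35], [0.4, 0.34], [0.09, -0.66], [0.42, 1.43], [-0.16, 0.24], [-0.32, 0.06]]
pose [ 5.7892e+02 -2.3812e+01 -1.5509e+01  1.4100e-01]
[[-0.42, -0.82], [-0.31, 0.61], [0.1, -0.41], [-0.45, -0.26], [0.17, 0.43], [-0.13, -0.58], [0.27, 1.51], [-0.35, 0.24], [-0.46, 0.06], [-0.7, -0.28], [1.9, -0.02], [0.16, 0.93], [1.74, 0.15]]
pose [ 5.29419e+02 -3.35886e+02 -4.45400e+00  2.06000e-01]
[[-0.95, 0.32], [-0.6, -0.02], [-0.45, -0.03], [-0.24, 0.11], [0.7, -0.16], [0.94, 0.19], [0.03, 0.93]]
pose [ 5.32062e+02 -3.23731e+02 -9.12000e-01  2.01000e-01]
[[-0.77, -0.59], [1.11, 0.5], [0.24, -0.08], [-0.31, -0.34], [-1.42, -0.14], [0.38, 0.73], [0.51, -0.22], [-0.47, 0.94], [-0.7, 0.54], [1.21, -1.17]]
mat only top
pose [ 5.31134e+02 -3.37946e+02 -1.40790e+01  2.05000e-01]
[[-0.23, 0.19], [0.39, 0.06], [0.21, -0.42], [-0.35, 0.16]]
```

```bash
python3 - <<'E'
from fit import *
tr=np.array([578.9,-23.8,-14,.141])
def inv(X,p):
    c,s=np.cos(p[3]),np.sin(p[3]);d=X[:,:2]-p[:2];return np.c_[d[:,0]*c+d[:,1]*s,-d[:,0]*s+d[:,1]*c]
for n,k,o,segs in [("top",5,(180,190),[((182,220),(322,372)),((235,190),(382,332)),((293,180),(447,312)),((350,168),(515,287)),((422,133),(565,283))]),
 ("side",5.5,(205,200),[((218,274),(443,299)),((247,236),(470,250)),((293,208),(512,215)),((333,180),(549,180)),((377,137),(588,158))])]:
    for a,b in segs:
        X=bp(fs[n],np.array([px(a,k,o),px(b,k,o)]),tr[2]+36)
        Y=inv(X,tr);d=Y[0]-Y[1];print(n,np.round(Y).tolist(),"mid",np.round(Y.mean(0),1),"len",round(np.hypot(*d)),"ang",round(np.degrees(np.arctan2(d[1],d[0])),1))
f=fs["top"]
for n in("top","side"):
  for t,z in(("mouse",0),("mouse",30),("jar",60),("marker",5)):
    for q in fs[n].get(t,[]): 
        print(n,t,z,np.round(bp(fs[n],q["rect"][:2],z)[0]))
for z in (0,):
    M=[q for q in __import__("fit").T]
E
```

```text
top [[39.0, 85.0], [-48.0, 39.0]] mid [-4.2 62.2] len 99 ang 27.9
top [[47.0, 58.0], [-37.0, 8.0]] mid [ 4.8 32.6] len 98 ang 30.9
top [[44.0, 30.0], [-36.0, -24.0]] mid [3.9 2.9] len 97 ang 34.0
top [[42.0, 2.0], [-33.0, -58.0]] mid [  4.6 -27.8] len 97 ang 38.6
top [[50.0, -35.0], [-38.0, -81.0]] mid [  6.  -58.1] len 99 ang 27.8
side [[38.0, 82.0], [-47.0, 36.0]] mid [-4.3 58.8] len 97 ang 28.5
side [[46.0, 54.0], [-36.0, 2.0]] mid [ 5.4 28.1] len 97 ang 32.7
side [[44.0, 27.0], [-35.0, -30.0]] mid [ 4.6 -1.5] len 97 ang 35.5
side [[44.0, -0.0], [-32.0, -61.0]] mid [  5.6 -30.7] len 97 ang 38.5
side [[49.0, -39.0], [-36.0, -86.0]] mid [  6.5 -62.3] len 98 ang 28.8
top mouse 0 [ 618. -473.    0.]
top mouse 30 [ 612. -460.   30.]
top jar 60 [ 744. -165.   60.]
top marker 5 [597. -51.   5.]
top marker 5 [748. -91.   5.]
side mouse 0 [ 618. -472.    0.]
side mouse 30 [ 589. -426.   30.]
side marker 5 [737. -78.   5.]
```

```bash
cat >> h.py <<'E'
from scipy.spatial.transform import Rotation as Ro
def delta(x,y,z,yaw,s=None):
    """yaw = world direction of tool x axis mod pi"""
    s=s or get_state();R=Ro.from_quat(s["tcp_rot"]).as_matrix()
    d=R.T@(np.array([x,y,z])-s["tool_pos"])
    cur=np.arctan2(R[1,0],R[0,0]); dy=(yaw-cur+np.pi/2)%np.pi-np.pi/2
    print("clock",round(s["clock"],2),"tcp",np.round(s["tool_pos"],1),"yaw",round(cur,4),"F",np.round(s["contact_force"],1),"gap",round(s["finger_gap"],1))
    print("shift m",np.round(d/1000,4),"turn deg",round(-np.degrees(dy),2))
E
python3 - <<'E'
from fit import *
K=[("side",L,u,8,(325,160)) for L,u in [((15,11,100),(337,143)),((-15,11,100),(405,160)),((-15,-11,100),(440,138)),((15,-11,100),(362,115)),((15,11,34),(322,308)),((-15,11,34),(388,328)),((85,7,34),(135,265)),((-85,7,34),(605,395))]]
K+=[("top",L,u,5,(345,170)) for L,u in [((15,11,100),(205,320)),((15,-11,100),(257,298)),((-15,-11,100),(285,365)),((-15,11,100),(228,390)),((85,7,34),(108,212)),((85,-7,34),(145,190)),((-85,-7,34),(300,530)),((-85,7,34),(260,545))]]
r=fit(K,[550,-300,0,.2])
def fz(items,z,x0):
    def res(p): return np.concatenate([(pj(fs[n],P(p[0],p[1],z,p[2],L))-px(uv,k,o)).ravel() for n,L,uv,k,o in items])
    s=least_squares(res,x0,loss="soft_l1");print(s.x,s.cost);return s.x
fz(K,2,[550,-300,.2])
for v in("top","side"):fz([q for q in K if q[0]==v],2,[550,-300,.2])
M=[("side",(105,45,2),(62,345),8,(325,160)),("side",(-105,45,2),(622,545),8,(325,160)),("side",(-105,-45,2),(720,420),8,(325,160))]
M+=[("top",L,u,5,(345,170)) for L,u in [((105,45,2),(45,207)),((105,-45,2),(210,150)),((-105,-45,2),(380,555)),((-105,45,2),(208,615))]]
fz(M,0,[550,-300,.2])
for v in("top","side"):fz([q for q in M if q[0]==v],0,[550,-300,.2])
delta(532,-324,150,.201+np.pi/2)
E
```

```text
pose [ 5.31847e+02 -3.23884e+02 -1.61600e+00  2.48000e-01]
[[-0.63, -0.19], [1.48, 0.68], [0.23, -0.0], [-0.52, -0.05], [-1.29, 0.26], [0.73, 0.9], [-0.42, -2.05], [-1.01, -0.57], [0.31, 0.26], [-0.87, 0.97], [-0.51, 0.34], [1.61, -0.93], [1.38, -1.27], [-0.62, 1.01], [-0.58, 0.49], [1.85, -0.23]]
[ 5.30906736e+02 -3.22046622e+02  2.48053383e-01] 12.207237281384607
[ 5.31888742e+02 -3.22451910e+02  2.45644619e-01] 5.341750939576539
[ 5.27790271e+02 -3.19038951e+02  2.54466886e-01] 4.427301368918936
[ 5.28337284e+02 -3.33872244e+02  2.05305184e-01] 3.1028361622923466
[ 5.29723719e+02 -3.33859821e+02  2.05974177e-01] 1.1714986843401058
[ 5.25030558e+02 -3.32154088e+02  1.97464256e-01] 0.23176209907598322
clock 1.2 tcp [ 175.  -600.   248.3] yaw -1.287 F [ 0.4 -0.1  0.8] gap 85.7
shift m [-0.165  -0.42    0.0983] turn deg 4.74
```

Call:
arm_command(motion=[[1, -0.0165, -0.042, 0, 0], [1, -0.033, -0.084, 0.01, 0.5], [1, -0.0495, -0.126, 0.02, 1], [1, -0.066, -0.168, 0.03, 1.5], [1, -0.0825, -0.21, 0.04, 2.1], [1, -0.099, -0.252, 0.05, 2.1], [1, -0.1155, -0.294, 0.06, 2.1], [1, -0.132, -0.336, 0.07, 2.1], [1, -0.1485, -0.378, 0.08, 2.1], [1, -0.165, -0.418, 0.09, 2.1], [1, -0.165, -0.418, 0.098, 2.1], [1, -0.165, -0.418, 0.098, 2.1]])

```text
clock: 2.4
tool_pos: [530.0, -323.3, 149.0]
tcp_rot: [0.79, -0.614, -0.001, 0.0]
contact_force: [-0.2, -0.0, 0.3]
finger_gap: 85.2
```

```bash
python3 - <<'E'
from h import *
delta(531.5,-322.5,76,.247+np.pi/2)
f=grab_frame("side");crop(f,325,100,425,235,"pics/a1.png",5)
f=grab_frame("top");crop(f,330,170,470,300,"pics/a2.png",5)
E
```

```text
clock 2.4 tcp [ 530.  -323.3  149. ] yaw -1.3213 F [-0.2 -0.   0.3] gap 85.2
shift m [-0.0003 -0.0018  0.073 ] turn deg 0.15
```

View pics/a1.png

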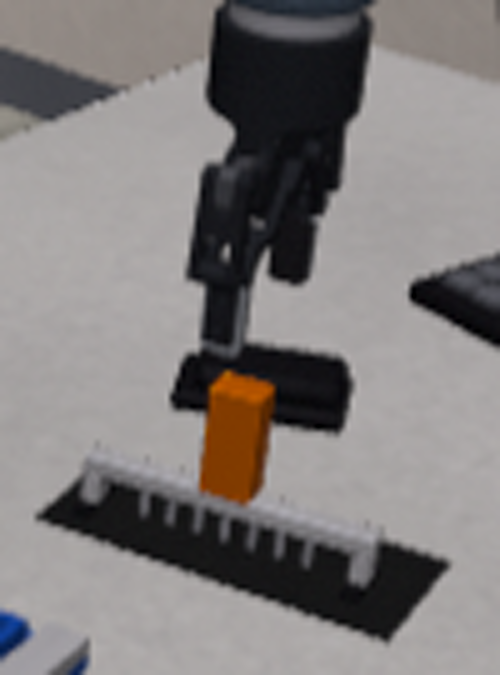

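View pics/a2.png

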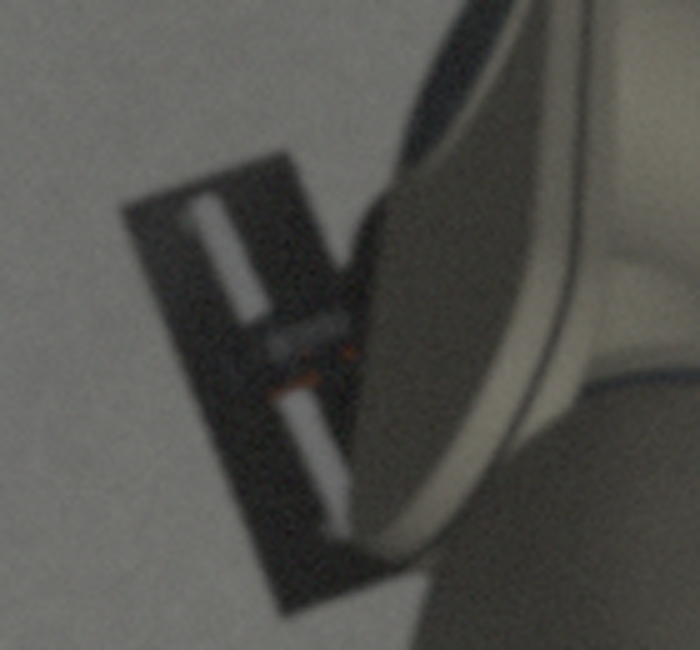

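Call:
arm_command(motion=[[1, 0, -0.002, 0.015, 0.1], [1, 0, -0.002, 0.03, 0.1], [1, 0, -0.002, 0.045, 0.1], [1, 0, -0.002, 0.06, 0.1], [1, 0, -0.002, 0.07, 0.1], [1, 0, -0.002, 0.073, 0.1], [-0.2, 0, -0.002, 0.073, 0.1], [-1, 0, -0.002, 0.073, 0.1], [-1, 0, -0.002, 0.073, 0.1], [-1, 0, -0.002, 0.073, 0.1], [-1, 0, -0.002, 0.073, 0.1], [-1, 0, -0.002, 0.073, 0.1]])

```text
clock: 3.7
tool_pos: [532.4, -324.3, 78.0]
tcp_rot: [0.788, -0.615, 0.001, -0.0]
contact_force: [-0.9, 0.4, 3.4]
finger_gap: 21.3
```

```bash
python3 - <<'E'
from h import *
delta(531.5,-322.5,150,.247+np.pi/2)
f=grab_frame("side");crop(f,325,100,425,235,"pics/b1.png",5)
E
```

```text
clock 3.7 tcp [ 532.4 -324.3   78. ] yaw -1.3255 F [-0.9  0.4  3.4] gap 21.3
shift m [-0.0019  0.0004 -0.072 ] turn deg -0.1
```

View pics/b1.png

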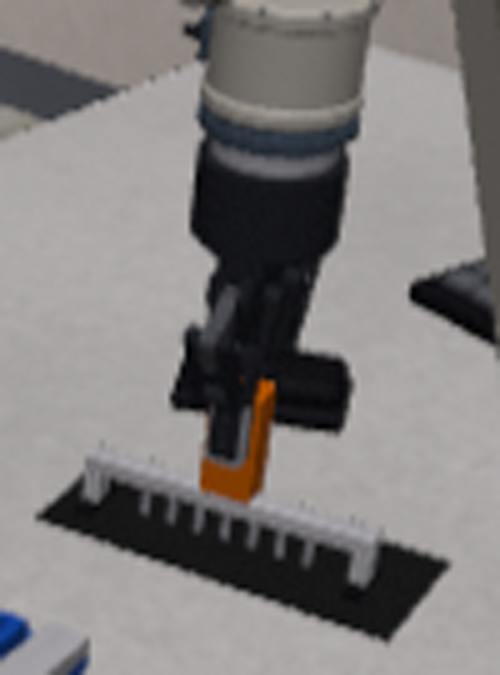

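```bash
python3 - <<'E'
from h import *
delta(593.5,-126.8,145,.141+np.pi/2)
E
```

```text
clock 3.75 tcp [ 532.4 -324.3   77.9] yaw -1.3255 F [-0.7  0.3  5.2] gap 21.7
shift m [-0.1767 -0.1073 -0.0671] turn deg 5.98
```

Call:
arm_command(motion=[[-1, 0, 0, -0.005, 0], [-1, 0, 0, -0.012, 0], [-1, 0, 0, -0.022, 0], [-1, 0, 0, -0.035, 0], [-1, 0, 0, -0.05, 0], [-1, 0, 0, -0.062, 0], [-1, 0, 0, -0.067, 0]])

```text
clock: 4.45
tool_pos: [532.9, -324.6, 146.6]
tcp_rot: [0.788, -0.615, 0.001, -0.0]
contact_force: [0.6, -0.5, -0.7]
finger_gap: 21.4
```

Call:
arm_command(motion=[[-1, -0.008, -0.005, 0, 0], [-1, -0.027, -0.017, 0, 1], [-1, -0.05, -0.031, 0, 2], [-1, -0.075, -0.046, 0, 3], [-1, -0.1, -0.061, 0, 4], [-1, -0.125, -0.076, 0, 5], [-1, -0.15, -0.091, 0, 6], [-1, -0.168, -0.102, 0, 6], [-1, -0.176, -0.107, 0, 6], [-1, -0.176, -0.107, 0, 6]])

```text
clock: 5.45
tool_pos: [593.0, -126.0, 143.9]
tcp_rot: [0.756, -0.655, -0.0, 0.0]
contact_force: [-0.9, -0.8, -1.3]
finger_gap: 21.5
```

```bash
python3 - <<'E'
from h import *
import pickle
delta(593.5,-126.8,145,.141+np.pi/2)
f=grab_frame("side");crop(f,205,130,365,295,"pics/c1.png",5)
g=grab_frame("top");crop(g,180,150,340,300,"pics/c2.png",5)
pickle.dump((f,g),open("f1.pkl","wb"))
E
```

```text
clock 5.45 tcp [ 593.  -126.   143.9] yaw -1.4281 F [-0.9 -0.8 -1.3] gap 21.5
shift m [ 0.0009 -0.0004 -0.0012] turn deg 0.1
```

View pics/c1.png

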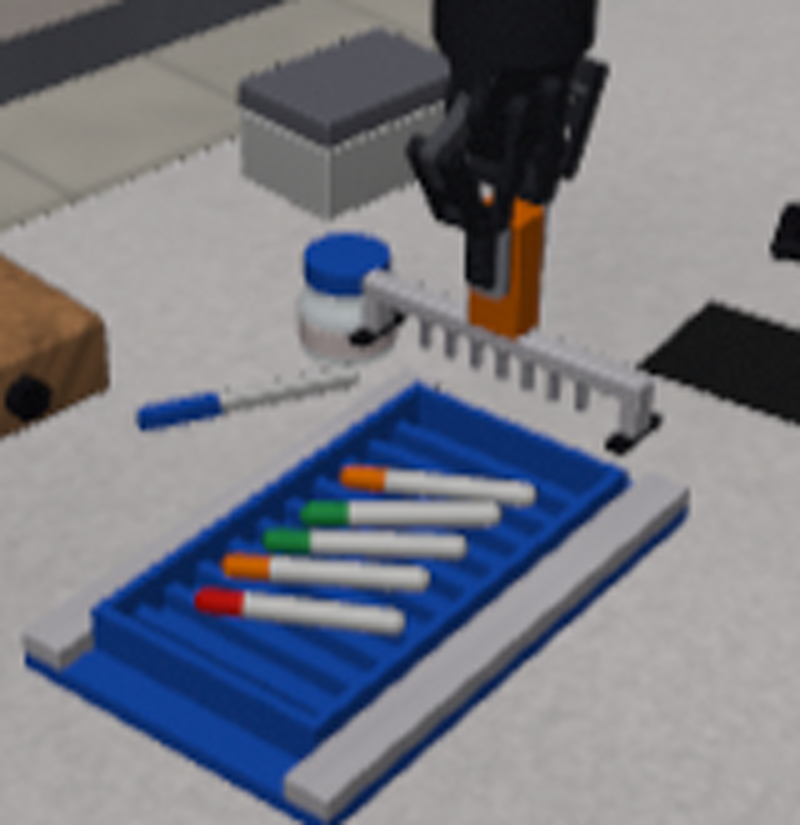

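View pics/c2.png

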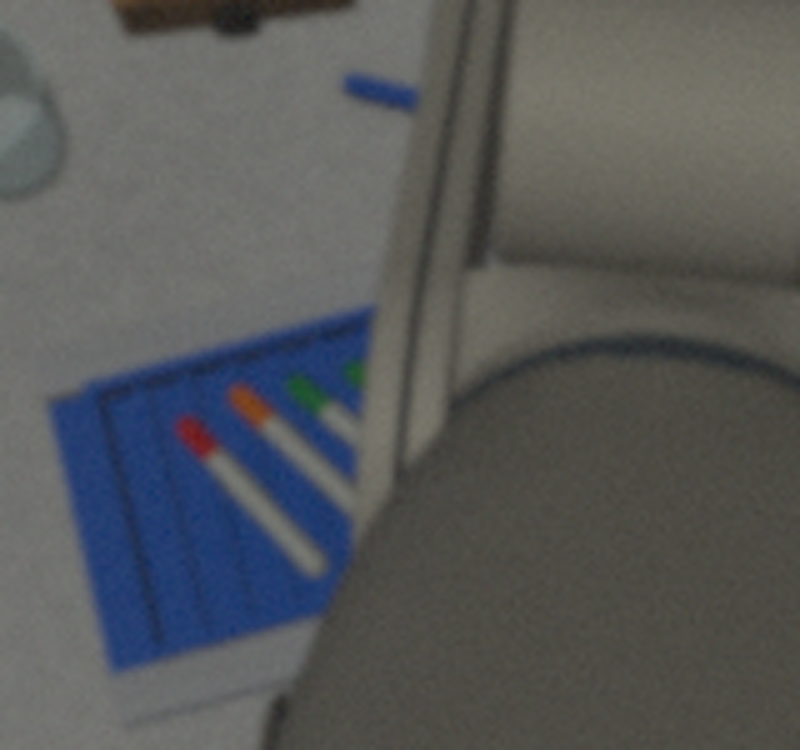

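```bash
python3 - <<'E'
from fit import *
f,g=pickle.load(open("f1.pkl","rb"));
import fit; fit.fs={"side":f,"top":g}
o=(205,130)
tips=[(425,345),(452,358),(477,372),(503,385),(528,395),(554,403),(582,410)]
A=[("side",(48-16*i,0,3.5),t,5,o) for i,t in enumerate(tips)]
A+=[("side",L,u,5,o) for L,u in [((15,11,34),(470,331)),((-15,11,34),(517,342)),((-84,18,0),(630,452)),((-84,-18,0),(662,418)),((84,18,0),(350,337)),((74,18,0),(372,343))]]
fit.fit(A,[593,-126,68,.14])
def fz(items,z,x0):
    def res(p): return np.concatenate([(pj(fit.fs[n],P(p[0],p[1],z,p[2],L))-px(uv,k,o)).ravel() for n,L,uv,k,o in items])
    s=least_squares(res,x0,loss="soft_l1");print(z,s.x,s.cost);return s.x
fz(A,68,[593,-126,.14]);fz(A,65,[593,-126,.14])
E
```

```text
pose [ 6.01117e+02 -1.37717e+02  5.56500e+01  1.68000e-01]
[[0.44, 0.52], [0.04, -0.11], [0.11, -0.91], [0.05, -1.49], [0.26, -1.43], [0.34, -0.95], [0.1, -0.24], [-0.34, -0.92], [0.15, 0.68], [-1.08, 0.72], [0.1, 0.96], [0.31, 1.76], [-1.06, 1.78]]
68 [ 5.88167665e+02 -1.23675169e+02  1.48697752e-01] 7.34706339081326
65 [ 5.91332501e+02 -1.27100732e+02  1.53372447e-01] 7.167615220467591
```

Call:
arm_command(motion=[[-1, 0.001, 0, 0.008, 0], [-1, 0.001, 0, 0.018, 0], [-1, 0.001, 0, 0.028, 0], [-1, 0.001, 0, 0.036, 0], [-1, 0.001, 0, 0.041, 0], [-1, 0.001, 0, 0.041, 0]])

```text
clock: 6.15
tool_pos: [592.6, -128.3, 102.1]
tcp_rot: [0.755, -0.656, -0.001, 0.0]
contact_force: [-0.2, -0.7, -2.9]
finger_gap: 21.4
```

```bash
python3 - <<'E'
from h import *
delta(593.5,-126.8,94,.141+np.pi/2)
f=grab_frame("side");crop(f,205,130,365,295,"pics/d1.png",5)
E
```

```text
clock 6.15 tcp [ 592.6 -128.3  102.1] yaw -1.4302 F [-0.2 -0.7 -2.9] gap 21.4
shift m [-0.0013 -0.0011  0.0081] turn deg -0.03
```

View pics/d1.png

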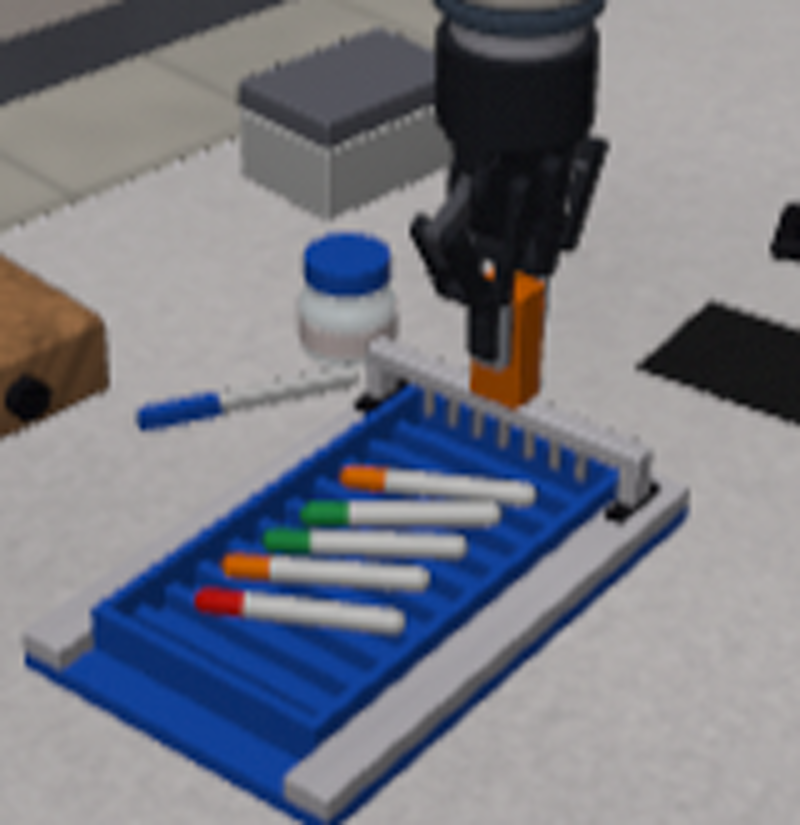

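Call:
arm_command(motion=[[-1, -0.002, 0, 0.0015, 0], [-1, -0.002, 0, 0.003, 0], [-1, -0.002, 0, 0.0045, 0], [-1, -0.002, 0, 0.006, 0], [-1, -0.002, 0, 0.006, 0]])

```text
clock: 6.7
tool_pos: [592.8, -126.3, 97.2]
tcp_rot: [0.755, -0.656, -0.0, 0.0]
contact_force: [0.4, -0.7, -1.5]
finger_gap: 21.0
```

Call:
arm_command(motion=[[-1, 0, 0, 0.001, 0], [-1, 0, 0, 0.002, 0], [-1, 0, 0, 0.003, 0], [-1, 0, 0, 0.003, 0]])

```text
clock: 7.1
tool_pos: [593.0, -126.3, 96.9]
tcp_rot: [0.755, -0.656, 0.0, -0.0]
contact_force: [-8.7, 0.9, 20.7]
finger_gap: 21.2
```

Call:
arm_command(motion=[[-1, 0, 0, -0.001, 0], [-1, 0, 0, -0.002, 0], [-1, 0, 0, -0.002, 0]])

```text
clock: 7.4
tool_pos: [593.2, -126.4, 96.9]
tcp_rot: [0.755, -0.656, 0.0, -0.0]
contact_force: [-2.3, 0.1, 6.2]
finger_gap: 21.3
```

```bash
python3 - <<'E'
from h import *
import pickle
delta(593.5,-126.8,94,.141+np.pi/2)
f=grab_frame("side");crop(f,270,165,345,240,"pics/e1.png",8)
pickle.dump(f,open("f2.pkl","wb"))
print(get_state()["ft_torque"])
E
```

```text
clock 7.4 tcp [ 593.2 -126.4   96.9] yaw -1.4301 F [-2.3  0.1  6.2] gap 21.3
shift m [ 0.0004 -0.0002  0.0029] turn deg -0.02
[0.11896956 0.31813308 0.02495078]
```

View pics/e1.png

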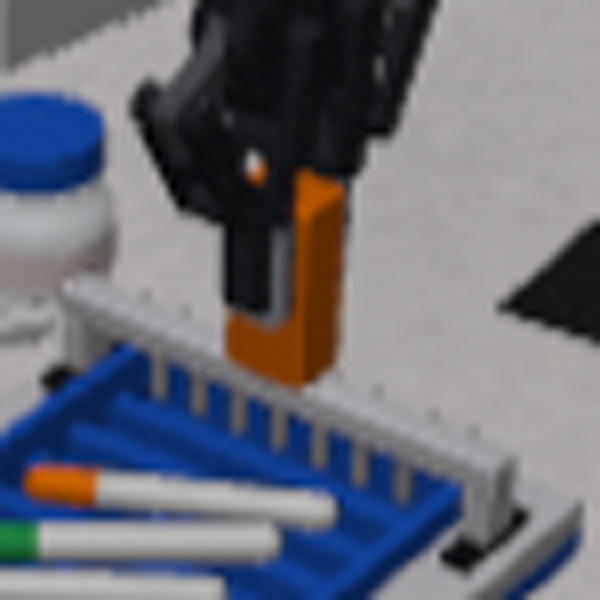

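Call:
arm_command(motion=[[-1, -0.001, 0.0005, 0, 0], [-1, -0.003, 0.001, 0, 0], [-1, -0.005, 0.0015, 0, 0], [-1, -0.007, 0.002, 0, 0], [-1, -0.009, 0.0025, 0, 0], [-1, -0.011, 0.0025, 0, 0], [-1, -0.013, 0.0025, 0, 0], [-1, -0.015, 0.0025, 0, 0]])

```text
clock: 8.25
tool_pos: [589.2, -112.3, 96.9]
tcp_rot: [0.755, -0.656, 0.001, -0.0]
contact_force: [0.1, -5.1, 6.0]
finger_gap: 21.1
```

```bash
cat > look.py <<'E'
import sys
from h import *
import pickle
s=get_state()
d=s["tool_pos"][:2]-np.array([578.5,-23]);c,q=np.cos(.141),np.sin(.141)
print("clock",round(s["clock"],2),"tray xy",np.round([d[0]*c+d[1]*q,-d[0]*q+d[1]*c],1),"z",round(s["tool_pos"][2],1),"F",np.round(s["contact_force"],1))
f=grab_frame("side");crop(f,205,160,355,295,"pics/%s.png"%sys.argv[1],5)
pickle.dump(f,open(sys.argv[1]+".pkl","wb"))
E
python3 look.py g1
```

```text
clock 8.25 tray xy [ -2.  -89.9] z 96.9 F [ 0.1 -5.1  6. ]
```

View pics/g1.png

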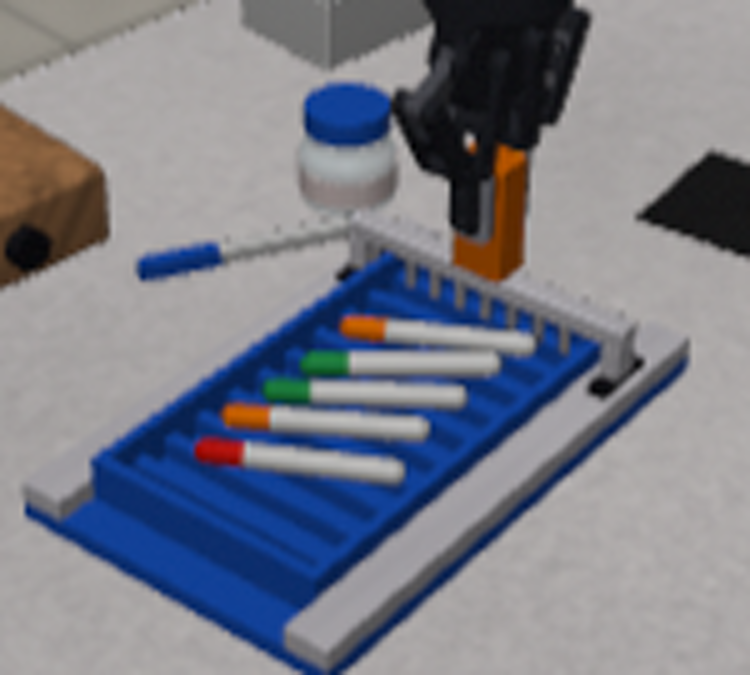

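Call:
arm_command(motion=[[-1, -0.002, 0, -0.0003, 0], [-1, -0.004, 0, -0.0004, 0], [-1, -0.006, 0, -0.0004, 0], [-1, -0.008, 0, -0.0004, 0], [-1, -0.01, 0, -0.0004, 0], [-1, -0.012, 0, -0.0004, 0], [-1, -0.014, 0, -0.0004, 0], [-1, -0.016, 0, -0.0004, 0]])

```text
clock: 9.1
tool_pos: [586.3, -96.0, 96.9]
tcp_rot: [0.755, -0.656, 0.0, -0.0]
contact_force: [1.2, -3.7, 6.3]
finger_gap: 21.3
```

```bash
python3 look.py g2
```

```text
clock 9.1 tray xy [ -2.5 -73.4] z 96.9 F [ 1.2 -3.7  6.3]
```

View pics/g2.png

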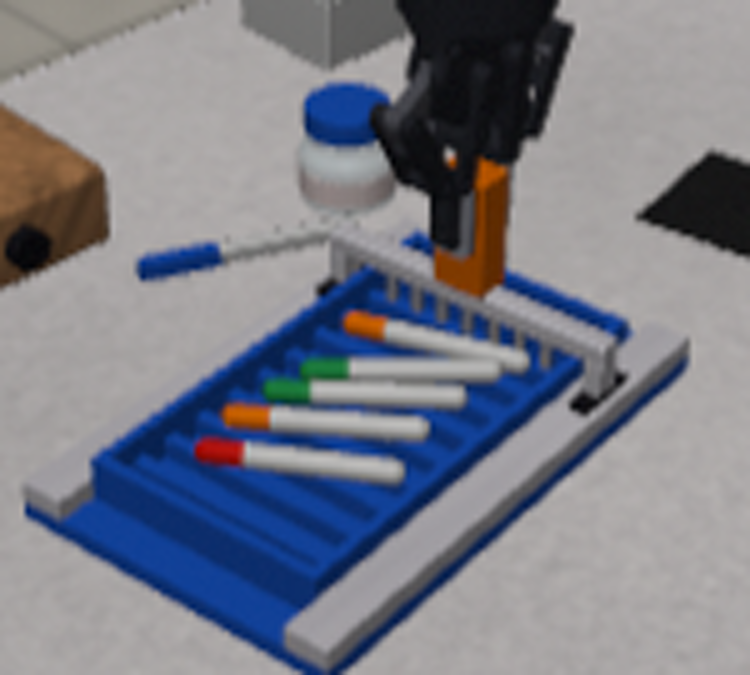

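Call:
arm_command(motion=[[-1, -0.002, 0, -0.0003, 0], [-1, -0.004, 0, -0.0003, 0], [-1, -0.006, 0, -0.0003, 0], [-1, -0.008, 0, -0.0003, 0], [-1, -0.01, 0, -0.0003, 0], [-1, -0.012, 0, -0.0003, 0], [-1, -0.014, 0, -0.0003, 0], [-1, -0.016, 0, -0.0003, 0]])

```text
clock: 9.95
tool_pos: [583.7, -79.9, 96.9]
tcp_rot: [0.755, -0.656, -0.0, 0.0]
contact_force: [-0.2, -3.0, 2.3]
finger_gap: 21.5
```

```bash
python3 look.py g3
```

```text
clock 9.95 tray xy [ -2.8 -57.1] z 96.9 F [-0.2 -3.   2.3]
```

View pics/g3.png

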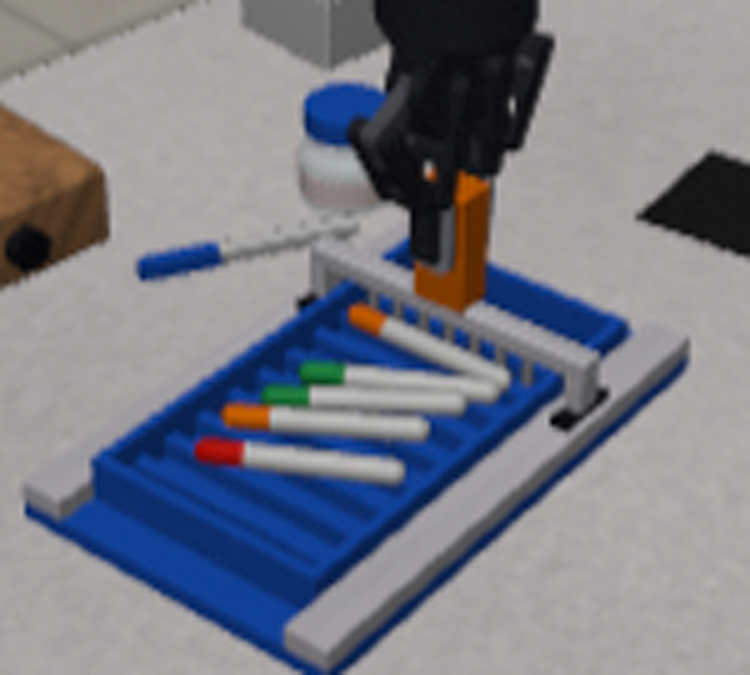

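Orange tube is turning into line and the first green has begun to move; forces are low. Continuing.

Call:
arm_command(motion=[[-1, -0.002, 0, 0, 0], [-1, -0.004, 0, 0, 0], [-1, -0.006, 0, 0, 0], [-1, -0.008, 0, 0, 0], [-1, -0.01, 0, 0, 0], [-1, -0.012, 0, 0, 0], [-1, -0.014, 0, 0, 0]])

```text
clock: 10.7
tool_pos: [581.8, -66.0, 96.9]
tcp_rot: [0.755, -0.656, -0.0, 0.0]
contact_force: [0.2, -0.8, 1.2]
finger_gap: 21.3
```

```bash
python3 look.py g4
```

```text
clock 10.7 tray xy [ -2.8 -43.1] z 96.9 F [ 0.2 -0.8  1.2]
```

View pics/g4.png

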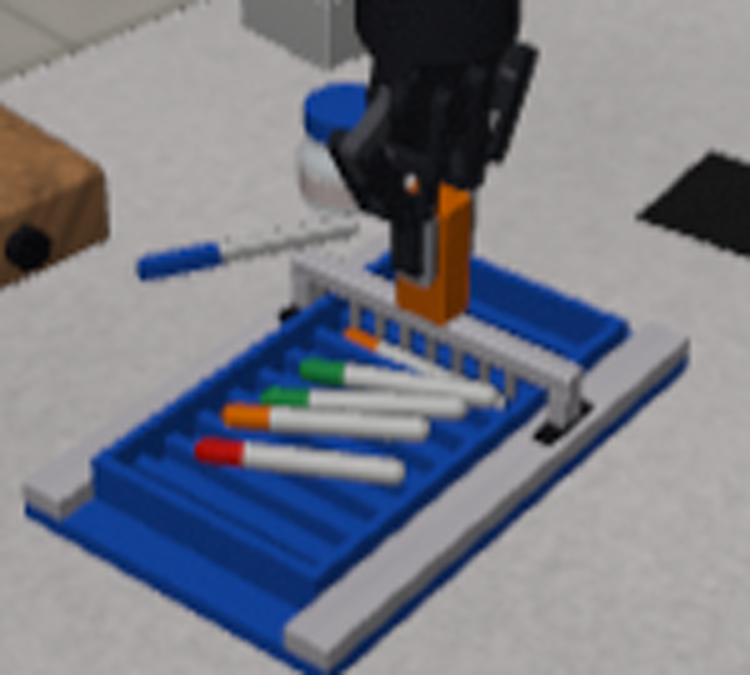

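Call:
arm_command(motion=[[-1, -0.002, 0, 0.0003, 0], [-1, -0.004, 0, 0.0003, 0], [-1, -0.006, 0, 0.0003, 0], [-1, -0.008, 0, 0.0003, 0], [-1, -0.01, 0, 0.0003, 0], [-1, -0.012, 0, 0.0003, 0], [-1, -0.014, 0, 0.0003, 0], [-1, -0.016, 0, 0.0003, 0]])

```text
clock: 11.55
tool_pos: [579.9, -50.4, 96.9]
tcp_rot: [0.755, -0.656, 0.0, -0.0]
contact_force: [1.1, -3.7, 5.5]
finger_gap: 21.4
```

```bash
python3 look.py g5
```

```text
clock 11.55 tray xy [ -2.5 -27.3] z 96.9 F [ 1.1 -3.7  5.5]
```

View pics/g5.png

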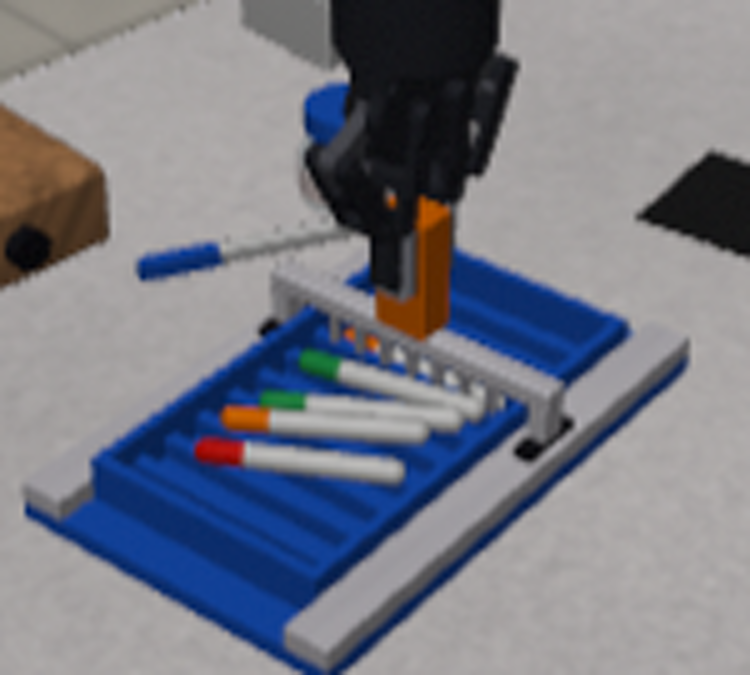

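Tines are passing over the seated orange tube, and the first green one is turning. Continuing.

Call:
arm_command(motion=[[-1, -0.002, 0, 0, 0], [-1, -0.004, 0, 0, 0], [-1, -0.006, 0, 0, 0], [-1, -0.008, 0, 0, 0], [-1, -0.01, 0, 0, 0], [-1, -0.012, 0, 0, 0], [-1, -0.014, 0, 0, 0], [-1, -0.016, 0, 0, 0]])

```text
clock: 12.4
tool_pos: [577.6, -34.6, 96.9]
tcp_rot: [0.755, -0.656, 0.0, -0.0]
contact_force: [0.5, -3.3, 5.9]
finger_gap: 21.6
```

```bash
python3 look.py g6
```

```text
clock 12.4 tray xy [ -2.5 -11.3] z 96.9 F [ 0.5 -3.3  5.9]
```

View pics/g6.png

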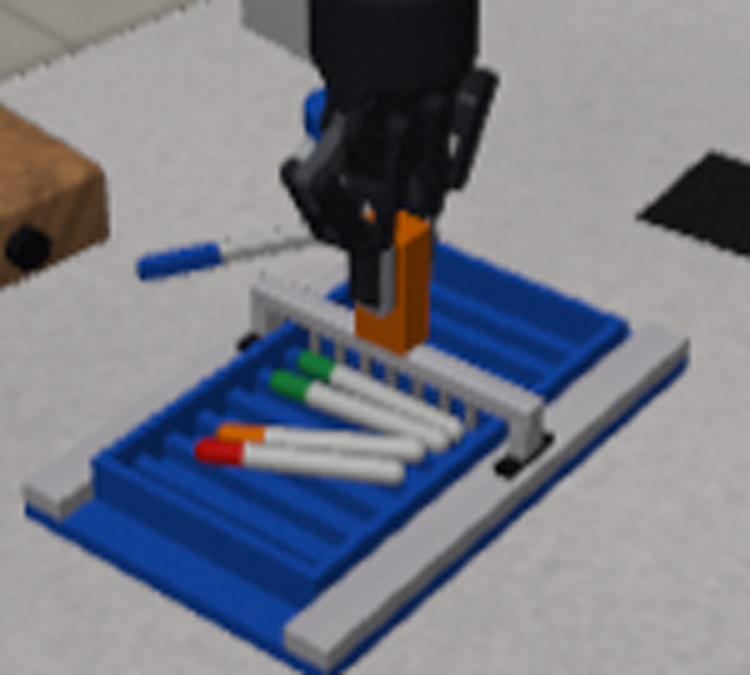

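Call:
arm_command(motion=[[-1, -0.002, 0, 0, 0], [-1, -0.0035, 0, 0, 0], [-1, -0.005, 0, 0, 0], [-1, -0.0065, 0, 0, 0], [-1, -0.008, 0, 0, 0], [-1, -0.0095, 0, 0, 0], [-1, -0.011, 0, 0, 0]])

```text
clock: 13.15
tool_pos: [576.0, -23.7, 96.9]
tcp_rot: [0.755, -0.656, 0.0, -0.0]
contact_force: [0.0, -4.0, 5.7]
finger_gap: 20.9
```

```bash
python3 look.py g7
```

```text
clock 13.15 tray xy [-2.6 -0.3] z 96.9 F [ 0.  -4.   5.7]
```

View pics/g7.png

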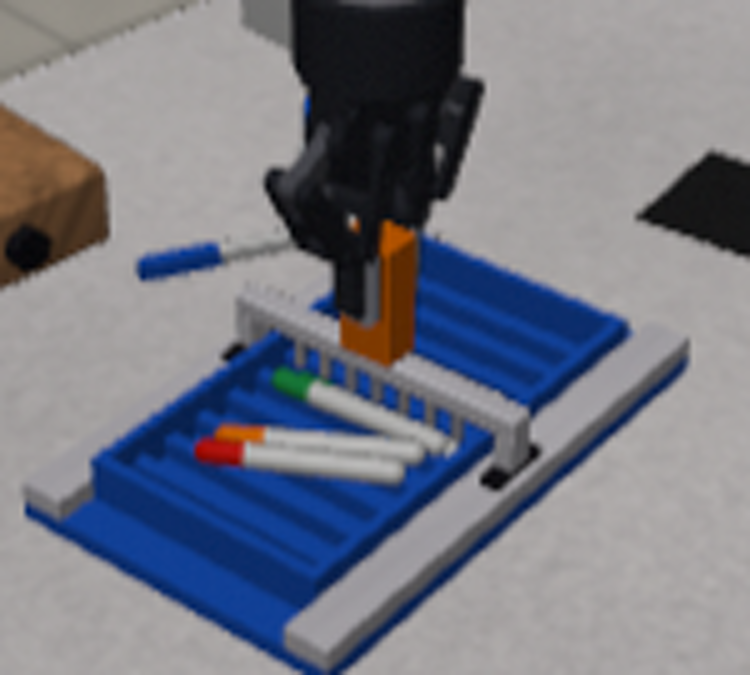

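The first green tube has dropped (no longer proud ahead of the tines). Continuing.

Call:
arm_command(motion=[[-1, -0.002, 0, 0, 0], [-1, -0.004, 0, 0, 0], [-1, -0.006, 0, 0, 0], [-1, -0.008, 0, 0, 0], [-1, -0.01, 0, 0, 0], [-1, -0.012, 0, 0, 0], [-1, -0.014, 0, 0, 0]])

```text
clock: 13.9
tool_pos: [574.0, -9.8, 96.9]
tcp_rot: [0.755, -0.656, 0.0, -0.0]
contact_force: [0.1, -3.8, 5.1]
finger_gap: 21.3
```

```bash
python3 look.py g8
```

```text
clock 13.9 tray xy [-2.6 13.7] z 96.9 F [ 0.1 -3.8  5.1]
```

View pics/g8.png

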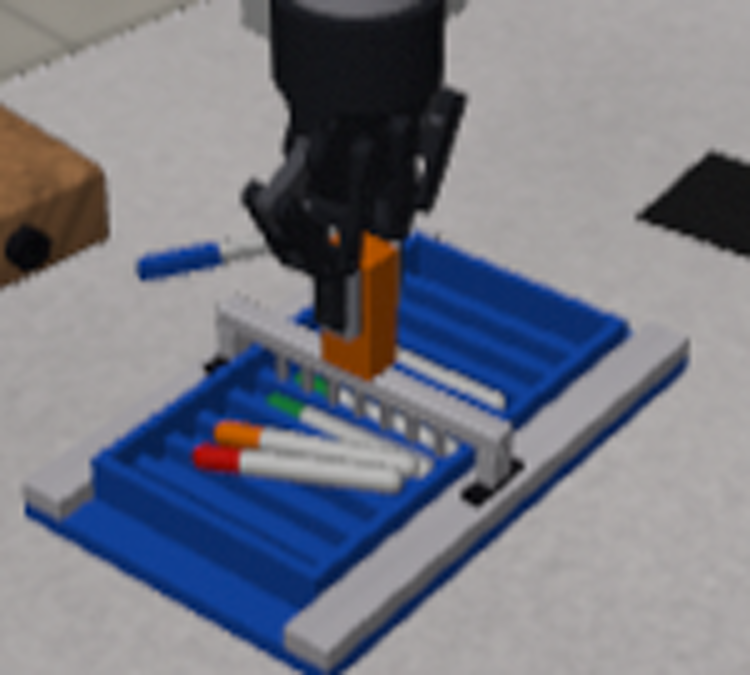

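Call:
arm_command(motion=[[-1, -0.002, 0, 0, 0], [-1, -0.0035, 0, 0, 0], [-1, -0.005, 0, 0, 0], [-1, -0.0065, 0, 0, 0], [-1, -0.008, 0, 0, 0], [-1, -0.0095, 0, 0, 0], [-1, -0.011, 0, 0, 0]])

```text
clock: 14.65
tool_pos: [572.5, 1.1, 96.9]
tcp_rot: [0.755, -0.656, 0.0, -0.0]
contact_force: [1.1, -4.7, 5.1]
finger_gap: 21.2
```

```bash
python3 look.py g9
```

```text
clock 14.65 tray xy [-2.6 24.7] z 96.9 F [ 1.1 -4.7  5.1]
```

View pics/g9.png

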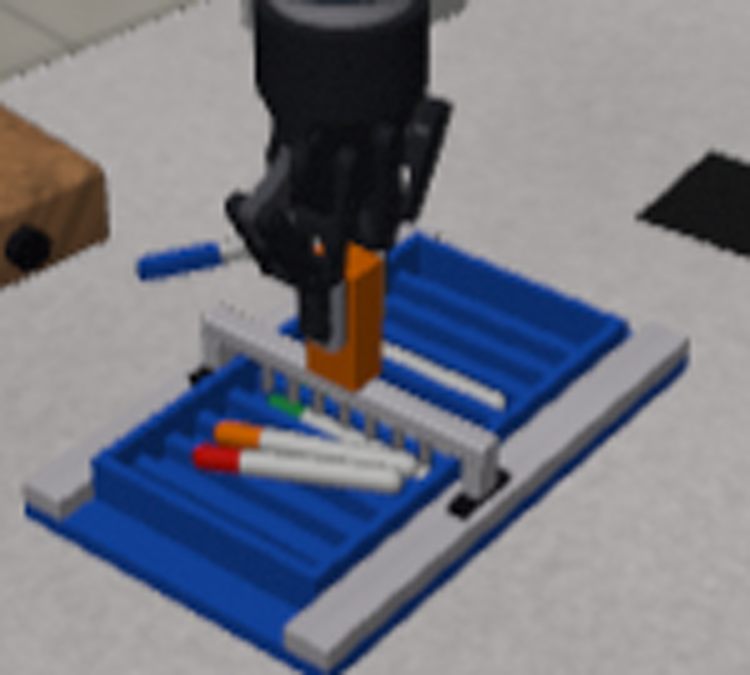

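Call:
arm_command(motion=[[-1, -0.002, 0, 0, 0], [-1, -0.0035, 0, 0, 0], [-1, -0.005, 0, 0, 0], [-1, -0.0065, 0, 0, 0], [-1, -0.008, 0, 0, 0], [-1, -0.0095, 0, 0, 0], [-1, -0.011, 0, 0, 0], [-1, -0.0125, 0, 0, 0]])

```text
clock: 15.5
tool_pos: [570.7, 13.4, 96.9]
tcp_rot: [0.755, -0.656, 0.0, -0.0]
contact_force: [1.3, -3.1, 5.6]
finger_gap: 21.2
```

```bash
python3 look.py g10
```

```text
clock 15.5 tray xy [-2.6 37.2] z 96.9 F [ 1.3 -3.1  5.6]
```

View pics/g10.png

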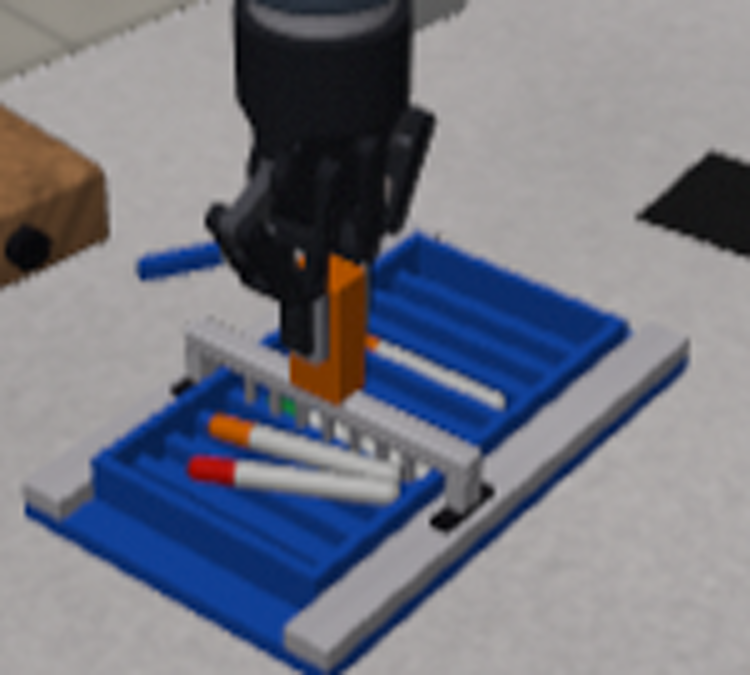

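Call:
arm_command(motion=[[-1, -0.002, 0, 0, 0], [-1, -0.0035, 0, 0, 0], [-1, -0.005, 0, 0, 0], [-1, -0.0065, 0, 0, 0], [-1, -0.008, 0, 0, 0], [-1, -0.0095, 0, 0, 0], [-1, -0.011, 0, 0, 0]])

```text
clock: 16.25
tool_pos: [569.1, 24.3, 96.9]
tcp_rot: [0.755, -0.656, 0.0, 0.0]
contact_force: [1.3, -5.0, 6.6]
finger_gap: 21.3
```

```bash
python3 look.py g11
```

```text
clock 16.25 tray xy [-2.6 48.1] z 96.9 F [ 1.3 -5.   6.6]
```

View pics/g11.png

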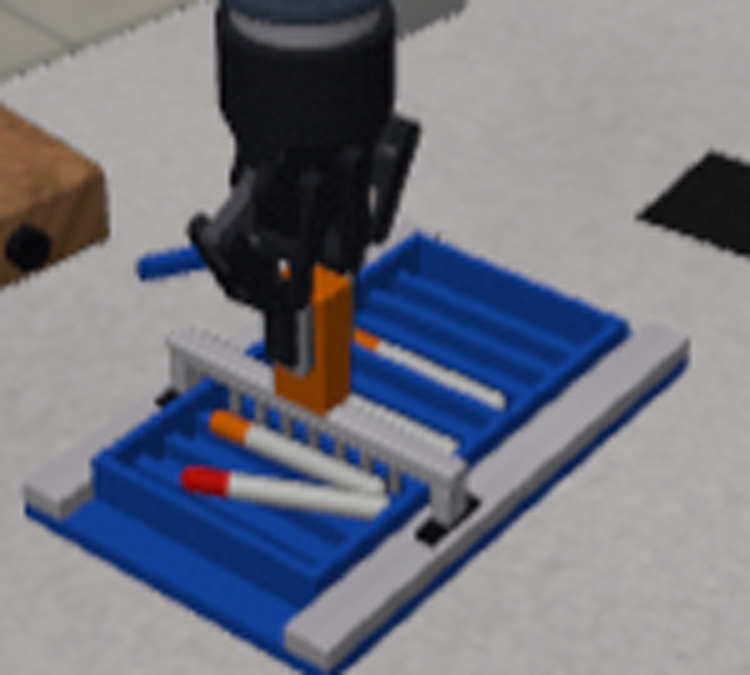

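Call:
arm_command(motion=[[-1, -0.002, 0, 0, 0], [-1, -0.0035, 0, 0, 0], [-1, -0.005, 0, 0, 0], [-1, -0.0065, 0, 0, 0], [-1, -0.008, 0, 0, 0], [-1, -0.0095, 0, 0, 0], [-1, -0.0095, 0, 0, 0]])

```text
clock: 17.0
tool_pos: [567.8, 33.9, 96.9]
tcp_rot: [0.755, -0.656, 0.0, -0.0]
contact_force: [0.5, -3.0, 5.7]
finger_gap: 21.1
```

```bash
python3 look.py g12
```

```text
clock 17.0 tray xy [-2.6 57.8] z 96.9 F [ 0.5 -3.   5.7]
```

View pics/g12.png

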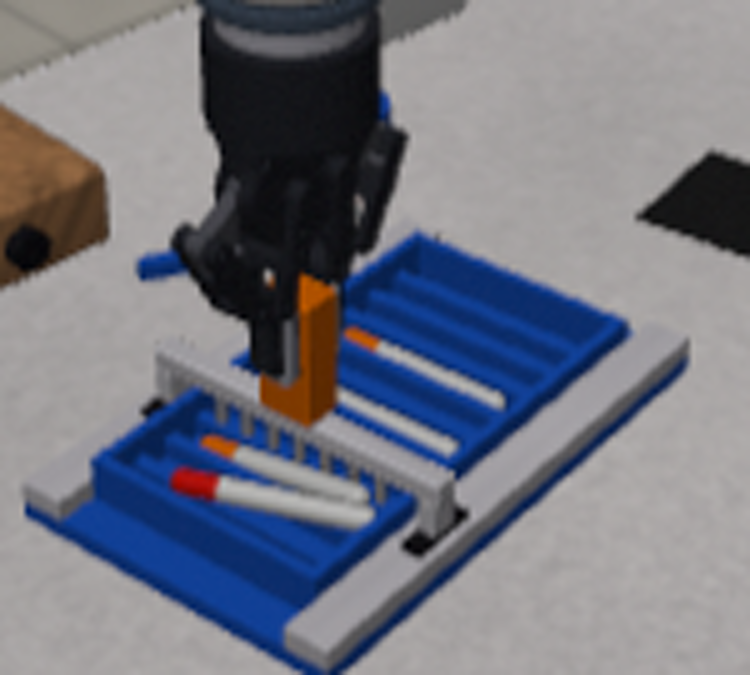

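Call:
arm_command(motion=[[-1, -0.001, 0, 0, 0], [-1, -0.002, 0, 0, 0], [-1, -0.003, 0, 0, 0], [-1, -0.004, 0, 0, 0], [-1, -0.005, 0, 0, 0], [-1, -0.006, 0, 0, 0], [-1, -0.007, 0, 0, 0]])

```text
clock: 17.75
tool_pos: [566.8, 39.0, 96.9]
tcp_rot: [0.756, -0.655, 0.001, 0.001]
contact_force: [0.2, -16.0, 6.9]
finger_gap: 21.4
```

```bash
python3 look.py g13
```

```text
clock 17.75 tray xy [-2.9 63. ] z 96.9 F [  0.2 -16.    6.9]
```

View pics/g13.png

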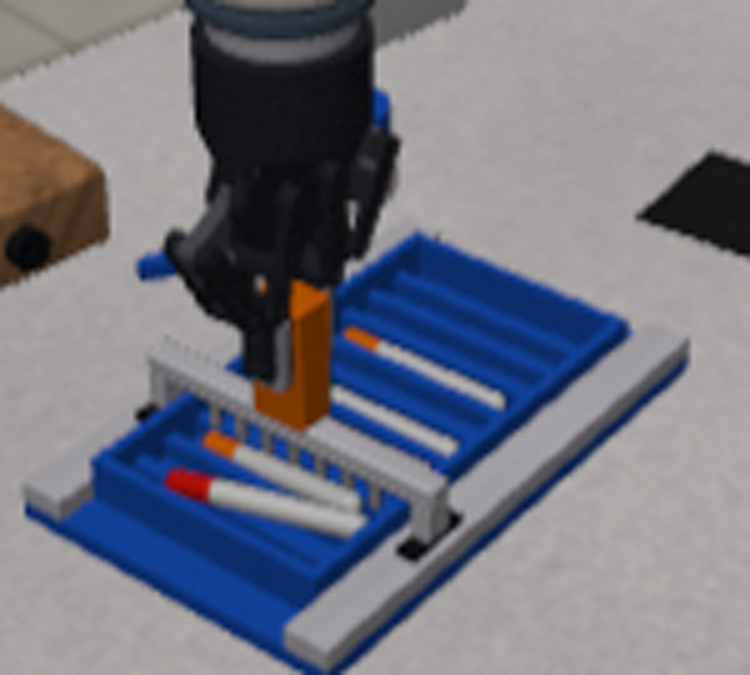

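Call:
arm_command(motion=[[-1, 0.004, 0, 0, 0], [-1, 0.008, 0, 0, 0], [-1, 0.01, 0, 0, 0]])

```text
clock: 18.1
tool_pos: [567.9, 31.9, 97.0]
tcp_rot: [0.755, -0.656, -0.001, -0.001]
contact_force: [-0.9, 3.7, 6.6]
finger_gap: 21.1
```

```bash
python3 look.py g14; python3 - <<'E'
import pickle
from h import *
f=pickle.load(open("g14.pkl","rb"));crop(f,220,235,300,290,"pics/g14z.png",10)
E
```

```text
clock 18.1 tray xy [-2.8 55.9] z 97.0 F [-0.9  3.7  6.6]
```

View pics/g14z.png

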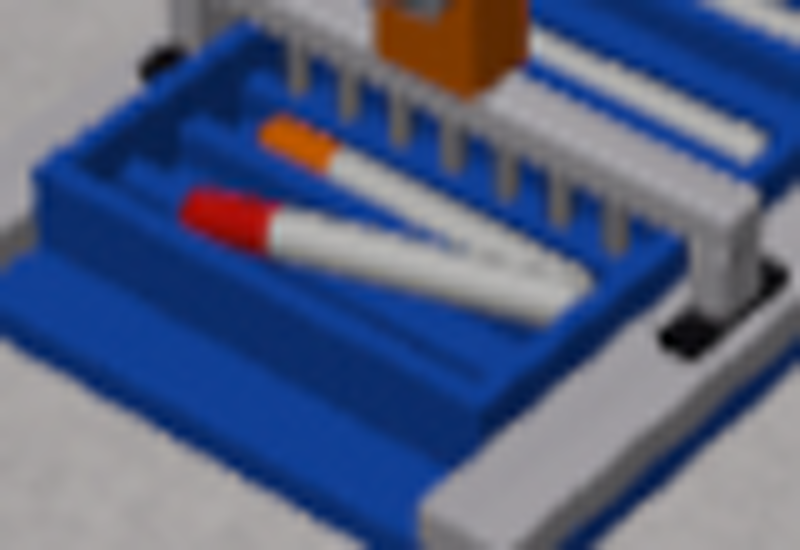

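```bash
python3 - <<'E'
from fit import *
f=pickle.load(open("g14.pkl","rb"))
T=(574.3,-19.5,-9,.141)   # side-view effective pose at z=-9
import fit; fit.fs={"side":f}
A=[("side",L,u,5.5,(205,200)) for L,u in S]
def res(p): return np.concatenate([(pj(f,P(p[0],p[1],-9,p[2],L))-px(uv,k,o)).ravel() for n,L,uv,k,o in A])
s=least_squares(res,[575,-20,.14],loss="soft_l1");print(s.x,np.round(res(s.x).reshape(-1,2),1).tolist())
p=s.x
def inv(X):
    c,q=np.cos(p[2]),np.sin(p[2]);d=X[:,:2]-p[:2];return np.c_[d[:,0]*c+d[:,1]*q,-d[:,0]*q+d[:,1]*c]
o=(220,235);k=10
for nm,ends,h in [("or2 in",((265,133),(588,285)),25),("or2 up",((265,133),(588,285)),36),("red up",((188,212),(560,312)),36),("red in",((188,212),(560,312)),25)]:
    print(nm,np.round(inv(bp(f,np.array([px(e,k,o) for e in ends]),-9+h)),1).tolist())
tips=[(300,92),(350,120),(402,147),(455,172),(508,200),(560,225),(618,253)]
print("tines",np.round(inv(bp(f,np.array([px(e,k,o) for e in tips]),-9+33.5)),1).tolist())
E
```

```text
[ 5.72960418e+02 -1.91010889e+01  1.42499859e-01] [[-0.2, -0.6], [0.0, 0.9], [0.9, -0.8], [-0.8, -0.3], [-0.1, 0.4], [-0.3, -0.7], [0.6, 1.6], [-0.1, -0.3], [0.2, -0.4]]
or2 in [[49.7, 63.9], [-45.2, 59.7]]
or2 up [[39.9, 74.0], [-53.4, 69.9]]
red up [[34.2, 106.6], [-54.2, 81.0]]
red in [[43.9, 97.0], [-46.1, 71.0]]
tines [[46.2, 54.9], [29.8, 55.6], [13.5, 55.7], [-2.2, 55.2], [-18.3, 55.5], [-33.3, 55.1], [-49.9, 54.6]]
```

```bash
python3 - <<'E'
from h import *
import pickle
g=grab_frame("top");pickle.dump(g,open("t14.pkl","wb"));crop(g,185,205,285,290,"pics/t14.png",8)
f=pickle.load(open("g14.pkl","rb"));crop(f,235,243,285,273,"pics/g14y.png",16)
E
```

```text
(no output)
```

View pics/t14.png

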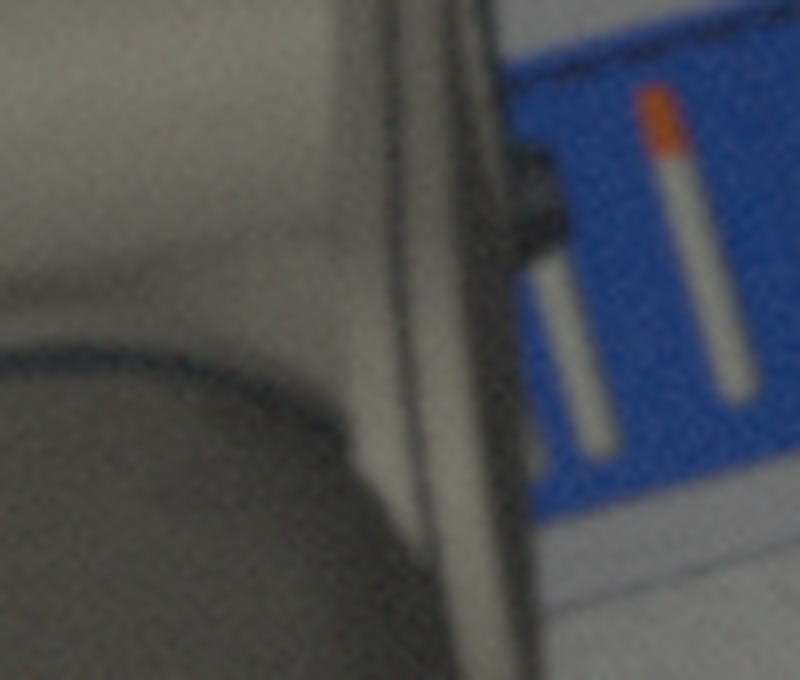

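View pics/g14y.png

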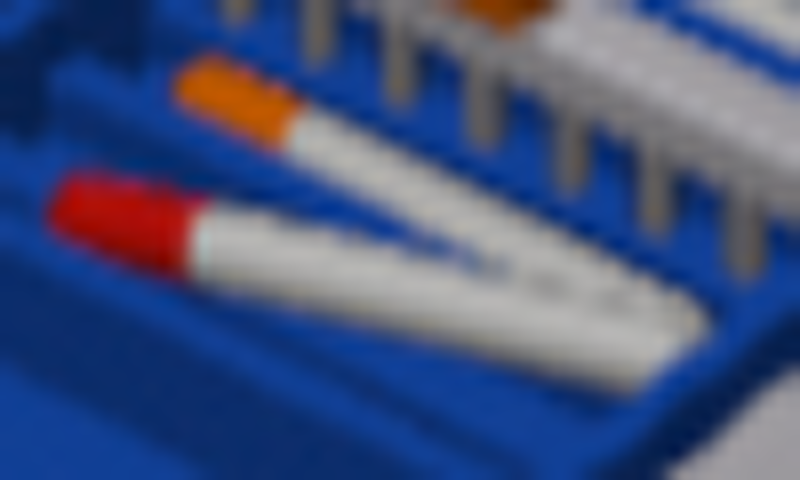

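```bash
python3 - <<'E'
from h import *
import pickle
a=[]
for n in("g13","g14"):
    f=pickle.load(open(n+".pkl","rb"));a.append(cv2.resize(f["image"][240:275,232:287],None,fx=11,fy=11,interpolation=cv2.INTER_CUBIC))
cv2.imwrite("pics/cmp.png",np.vstack(a)[:, :])
E
```

```text
(no output)
```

View pics/cmp.png

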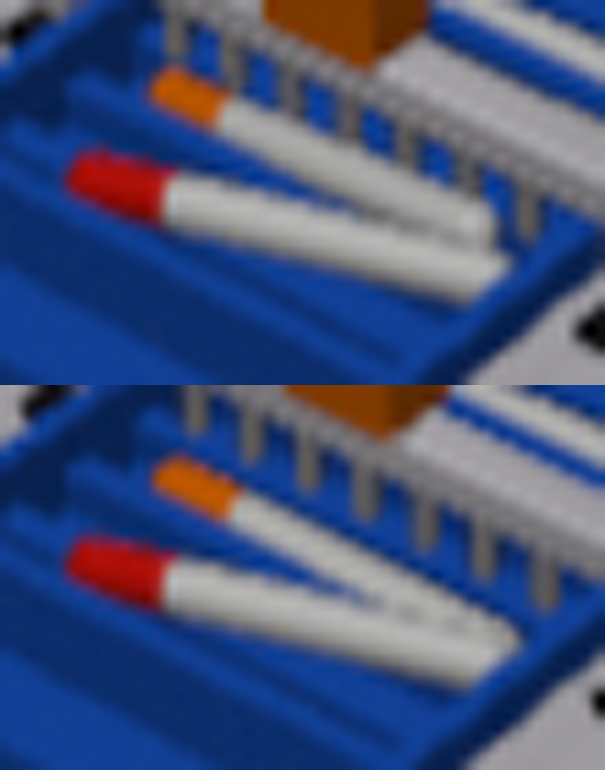

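Call:
arm_command(motion=[[-1, -0.002, 0, 0, 0], [-1, -0.004, 0, 0, 0], [-1, -0.006, 0, 0, 0], [-1, -0.0075, 0, 0, 0], [-1, -0.009, 0, 0, 0], [-1, -0.0105, 0, 0, 0]])

```text
clock: 18.8
tool_pos: [566.7, 41.2, 96.9]
tcp_rot: [0.755, -0.656, 0.0, 0.0]
contact_force: [0.8, -5.0, 5.8]
finger_gap: 21.2
```

```bash
python3 look.py g15
```

```text
clock 18.8 tray xy [-2.7 65.2] z 96.9 F [ 0.8 -5.   5.8]
```

View pics/g15.png

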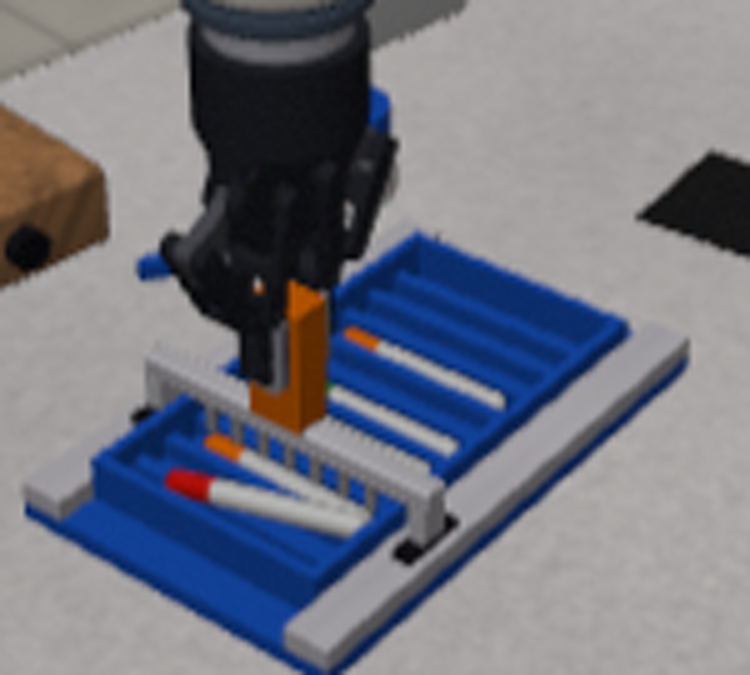

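Call:
arm_command(motion=[[-1, -0.0015, 0, 0, 0], [-1, -0.003, 0, 0, 0], [-1, -0.0045, 0, 0, 0], [-1, -0.006, 0, 0, 0], [-1, -0.0075, 0, 0, 0], [-1, -0.009, 0, 0, 0]])

```text
clock: 19.45
tool_pos: [565.5, 50.0, 96.9]
tcp_rot: [0.755, -0.656, 0.0, 0.0]
contact_force: [1.2, -4.4, 6.3]
finger_gap: 21.4
```

```bash
python3 look.py g16
```

```text
clock 19.45 tray xy [-2.6 74.2] z 96.9 F [ 1.2 -4.4  6.3]
```

View pics/g16.png

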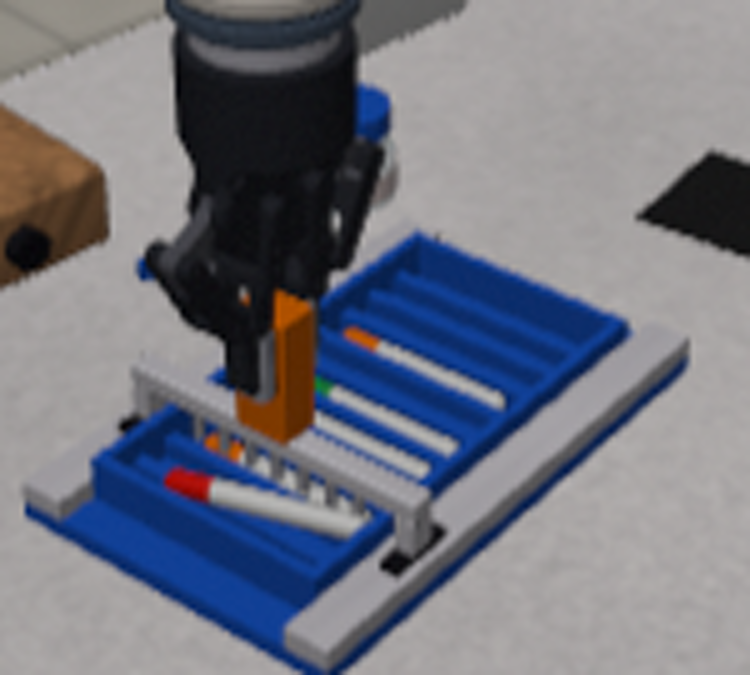

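Call:
arm_command(motion=[[-1, -0.0015, 0, 0, 0], [-1, -0.003, 0, 0, 0], [-1, -0.004, 0, 0, 0], [-1, -0.005, 0, 0, 0], [-1, -0.006, 0, 0, 0], [-1, -0.006, 0, 0, 0]])

```text
clock: 20.1
tool_pos: [564.6, 56.1, 96.9]
tcp_rot: [0.755, -0.656, 0.0, 0.0]
contact_force: [-0.0, -3.9, 6.2]
finger_gap: 21.5
```

```bash
python3 look.py g17
```

```text
clock 20.1 tray xy [-2.7 80.3] z 96.9 F [-0.  -3.9  6.2]
```

View pics/g17.png

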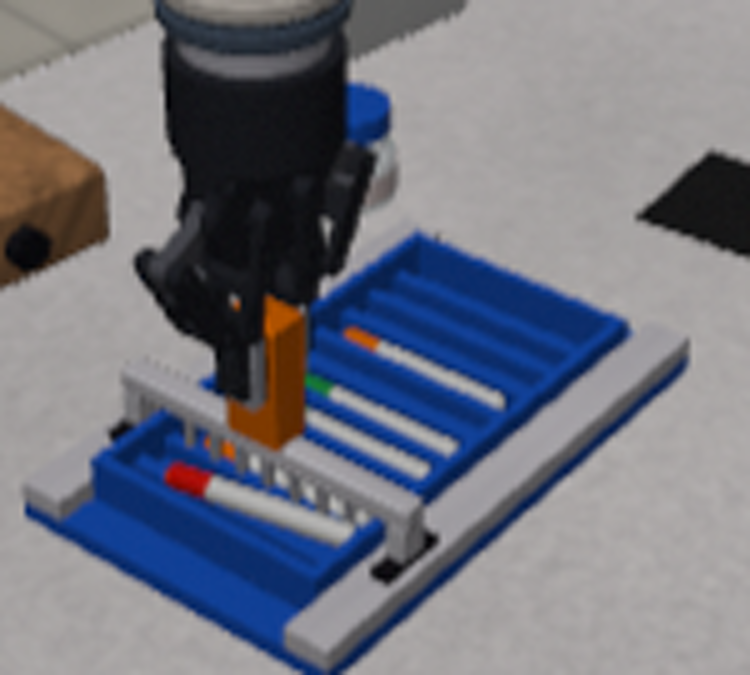

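Call:
arm_command(motion=[[-1, -0.001, 0, 0, 0], [-1, -0.002, 0, 0, 0], [-1, -0.003, 0, 0, 0], [-1, -0.004, 0, 0, 0], [-1, -0.005, 0, 0, 0], [-1, -0.005, 0, 0, 0]])

```text
clock: 20.75
tool_pos: [563.8, 61.0, 96.9]
tcp_rot: [0.755, -0.656, 0.0, 0.0]
contact_force: [0.7, -3.3, 6.2]
finger_gap: 21.3
```

```bash
python3 look.py g18;python3 - <<'E'
from h import *
import pickle
f=pickle.load(open("g18.pkl","rb"));crop(f,215,235,295,290,"pics/g18z.png",9)
E
```

```text
clock 20.75 tray xy [-2.7 85.2] z 96.9 F [ 0.7 -3.3  6.2]
```

View pics/g18z.png

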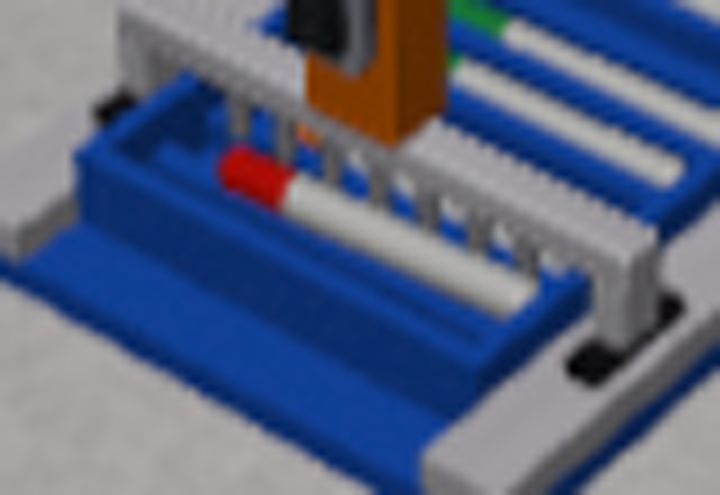

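Call:
arm_command(motion=[[-1, 0.001, 0, 0, 0], [-1, 0.003, 0, 0, 0], [-1, 0.005, 0, 0, 0], [-1, 0.005, 0, 0, 0]])

```text
clock: 21.2
tool_pos: [564.4, 57.2, 97.0]
tcp_rot: [0.755, -0.656, -0.001, -0.001]
contact_force: [-0.5, 3.3, 6.6]
finger_gap: 21.2
```

```bash
python3 look.py g19;python3 - <<'E'
from h import *
import pickle
f=pickle.load(open("g19.pkl","rb"));crop(f,215,235,295,290,"pics/g19z.png",9)
E
```

```text
clock 21.2 tray xy [-2.7 81.4] z 97.0 F [-0.5  3.3  6.6]
```

View pics/g19z.png

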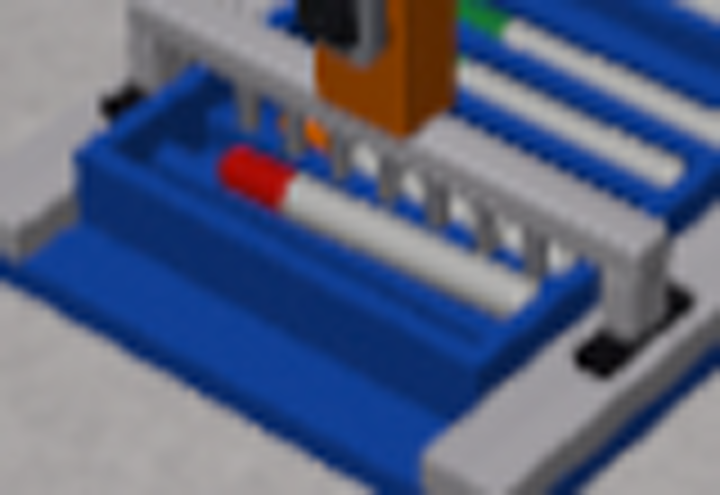

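```bash
cat > meas.py <<'E'
from fit import *
p=np.array([572.96,-19.1,.1425])
def inv(X):
    c,q=np.cos(p[2]),np.sin(p[2]);d=X[:,:2]-p[:2];return np.c_[d[:,0]*c+d[:,1]*q,-d[:,0]*q+d[:,1]*c]
def m(f,ends,k,o):
    for h in(25,36): print(h,np.round(inv(bp(f,np.array([px(e,k,o) for e in ends]),-9+h)),1).tolist())
E
python3 - <<'E'
from meas import *
f=pickle.load(open("g19.pkl","rb"))
m(f,((228,168),(525,300)),9,(215,235))
# width profile: vertical column means through white part, red vs orange1(seated)
im=f["image"].astype(int)
for u in (258,262,266,):
    print(u,[tuple(im[v,u]) for v in range(248,272)])
E
```

```text
25 [[47.4, 87.9], [-46.0, 80.4]]
36 [[37.7, 97.6], [-54.2, 90.3]]
258 [(np.int64(1), np.int64(58), np.int64(127)), (np.int64(25), np.int64(67), np.int64(126)), (np.int64(96), np.int64(102), np.int64(122)), (np.int64(119), np.int64(116), np.int64(118)), (np.int64(105), np.int64(102), np.int64(103)), (np.int64(90), np.int64(86), np.int64(87)), (np.int64(90), np.int64(85), np.int64(86)), (np.int64(91), np.int64(87), np.int64(87)), (np.int64(92), np.int64(85), np.int64(85)), (np.int64(111), np.int64(78), np.int64(66)), (np.int64(125), np.int64(92), np.int64(78)), (np.int64(150), np.int64(144), np.int64(141)), (np.int64(172), np.int64(173), np.int64(173)), (np.int64(173), np.int64(175), np.int64(175)), (np.int64(161), np.int64(162), np.int64(162)), (np.int64(136), np.int64(136), np.int64(137)), (np.int64(125), np.int64(94), np.int64(85)), (np.int64(141), np.int64(63), np.int64(24)), (np.int64(134), np.int64(57), np.int64(14)), (np.int64(114), np.int64(48), np.int64(13)), (np.int64(133), np.int64(56), np.int64(15)), (np.int64(148), np.int64(63), np.int64(15)), (np.int64(133), np.int64(55),
[... 1587 characters left out ...]
64(117)), (np.int64(153), np.int64(153), np.int64(154)), (np.int64(168), np.int64(170), np.int64(170)), (np.int64(156), np.int64(138), np.int64(130)), (np.int64(149), np.int64(87), np.int64(62)), (np.int64(148), np.int64(64), np.int64(19)), (np.int64(144), np.int64(102), np.int64(86)), (np.int64(159), np.int64(153), np.int64(149)), (np.int64(173), np.int64(175), np.int64(175)), (np.int64(171), np.int64(172), np.int64(173)), (np.int64(155), np.int64(156), np.int64(156)), (np.int64(124), np.int64(125), np.int64(125)), (np.int64(113), np.int64(81), np.int64(72)), (np.int64(138), np.int64(60), np.int64(18)), (np.int64(145), np.int64(62), np.int64(18)), (np.int64(122), np.int64(51), np.int64(9))]
```

```bash
python3 - <<'E'
from h import *
import pickle
f=pickle.load(open("g19.pkl","rb"));crop(f,215,200,315,272,"pics/g19y.png",8)
E
```

```text
(no output)
```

View pics/g19y.png

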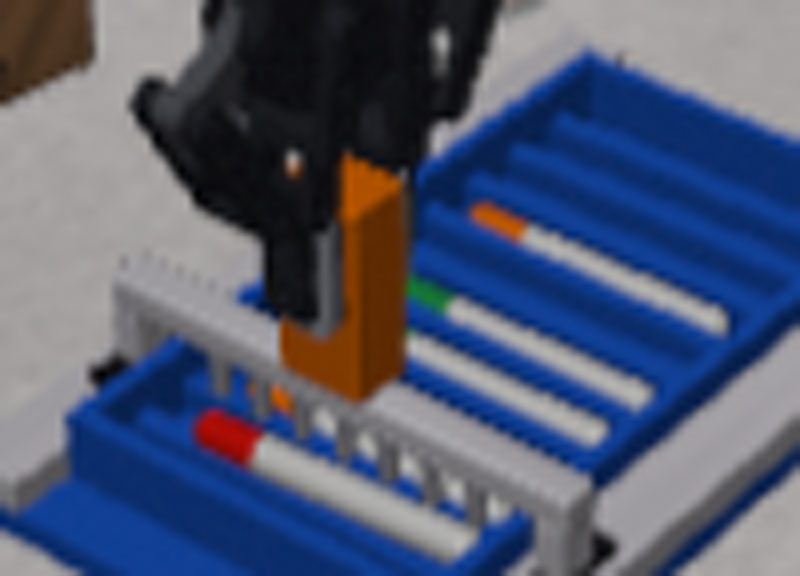

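```bash
python3 - <<'E'
from meas import *
f=pickle.load(open("g19.pkl","rb"));o=(215,200)
for n,e in (("or1",((477,213),(724,322))),("gr1",((408,288),(648,395))),("gr2",((408,345),(602,435))),("red",((203,430),(470,548)))):
    print(n);m(f,e,8,o)
im=cv2.cvtColor(f["image"],cv2.COLOR_BGR2GRAY).astype(float)
sat=f["image"].min(axis=2).astype(float)
def wid(p0,p1,k,o):
    a=px(p0,k,o);b=px(p1,k,o);d=(b-a)/np.linalg.norm(b-a);n=np.array([-d[1],d[0]])
    prof=[]
    for s in np.arange(-5,5.01,.25):
        pts=np.array([a+(b-a)*t+n*s for t in np.linspace(.35,.8,40)],np.float32)
        prof.append(cv2.remap(sat.astype(np.float32),pts[:,0].reshape(1,-1),pts[:,1].reshape(1,-1),cv2.INTER_LINEAR).mean())
    return np.array(prof)
for n,e in (("or1",((477,213),(724,322))),("gr1",((408,288),(648,395))),("red",((203,430),(470,548)))):
    w=wid(*e,8,o);print(n,np.round(w).astype(int).tolist(), (w>.5*w.max()).sum()*.25)
E
```

```text
or1
25 [[53.1, -46.8], [-41.9, -49.1]]
36 [[43.3, -34.8], [-50.1, -37.1]]
gr1
25 [[44.7, -2.5], [-45.1, -6.0]]
36 [[35.1, 8.8], [-53.3, 5.3]]
gr2
25 [[26.2, 19.6], [-45.8, 17.4]]
36 [[16.9, 30.5], [-53.9, 28.3]]
red
25 [[47.1, 88.1], [-47.2, 80.3]]
36 [[37.4, 97.8], [-55.3, 90.1]]
or1 [15, 15, 16, 16, 16, 17, 17, 16, 16, 16, 18, 25, 39, 59, 83, 106, 126, 142, 153, 162, 166, 166, 161, 151, 138, 122, 102, 82, 61, 43, 30, 21, 17, 15, 14, 13, 12, 12, 11, 11, 11] 3.0
gr1 [15, 16, 17, 17, 17, 17, 16, 16, 16, 16, 18, 24, 36, 56, 79, 102, 122, 139, 151, 161, 166, 168, 166, 160, 150, 136, 120, 101, 81, 61, 44, 31, 23, 18, 16, 16, 19, 26, 40, 60, 84] 3.5
red [81, 71, 62, 54, 47, 45, 48, 57, 72, 90, 109, 126, 140, 152, 160, 167, 170, 172, 172, 171, 169, 166, 162, 157, 151, 144, 135, 124, 111, 97, 82, 67, 52, 39, 29, 22, 18, 16, 15, 14, 13] 5.25
```

Call:
arm_command(motion=[[-1, -0.002, 0, 0, 0], [-1, -0.004, 0, 0, 0], [-1, -0.005, 0, 0, 0], [-1, -0.006, 0, 0, 0], [-1, -0.007, 0, 0, 0], [-1, -0.008, 0, 0, 0], [-1, -0.009, 0, 0, 0], [-1, -0.009, 0, 0, 0]])

```text
clock: 22.05
tool_pos: [563.3, 65.0, 96.9]
tcp_rot: [0.755, -0.656, 0.0, 0.0]
contact_force: [0.3, -2.7, 6.6]
finger_gap: 21.2
```

```bash
python3 look.py g20;python3 - <<'E'
from h import *
import pickle
f=pickle.load(open("g20.pkl","rb"));crop(f,215,235,295,290,"pics/g20z.png",9)
E
```

```text
clock 22.05 tray xy [-2.7 89.3] z 96.9 F [ 0.3 -2.7  6.6]
```

View pics/g20z.png

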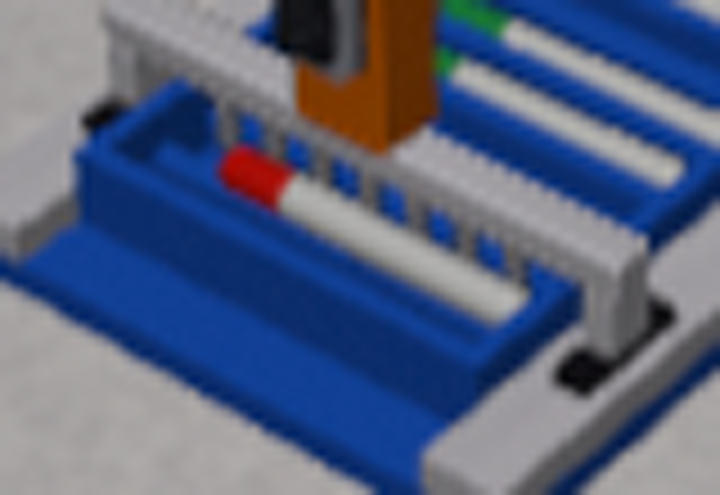

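Call:
arm_command(motion=[[-1, -0.001, 0, 0, 0], [-1, -0.002, 0, 0, 0], [-1, -0.003, 0, 0, 0], [-1, -0.004, 0, 0, 0], [-1, -0.005, 0, 0, 0], [-1, -0.005, 0, 0, 0]])

```text
clock: 22.7
tool_pos: [562.6, 69.9, 96.9]
tcp_rot: [0.755, -0.656, 0.0, 0.0]
contact_force: [0.7, -3.8, 6.7]
finger_gap: 21.3
```

```bash
python3 look.py g21;python3 - <<'E'
from h import *
import pickle
f=pickle.load(open("g21.pkl","rb"));crop(f,215,235,295,290,"pics/g21z.png",9)
E
```

```text
clock 22.7 tray xy [-2.7 94.2] z 96.9 F [ 0.7 -3.8  6.7]
```

View pics/g21z.png

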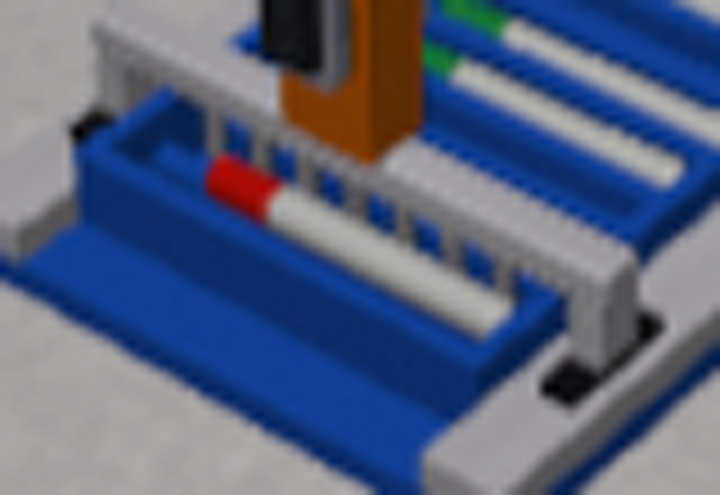

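Call:
arm_command(motion=[[-1, -0.001, 0, 0, 0], [-1, -0.002, 0, 0, 0], [-1, -0.0025, 0, 0, 0], [-1, -0.0025, 0, 0, 0], [-1, -0.001, 0, 0, 0]])

```text
clock: 23.25
tool_pos: [562.3, 71.8, 97.0]
tcp_rot: [0.755, -0.656, -0.001, -0.0]
contact_force: [-0.1, 5.3, 7.2]
finger_gap: 21.6
```

```bash
python3 look.py g22;python3 - <<'E'
from h import *
import pickle
f=pickle.load(open("g22.pkl","rb"));crop(f,215,235,295,290,"pics/g22z.png",9)
E
```

```text
clock 23.25 tray xy [-2.7 96.1] z 97.0 F [-0.1  5.3  7.2]
```

View pics/g22z.png

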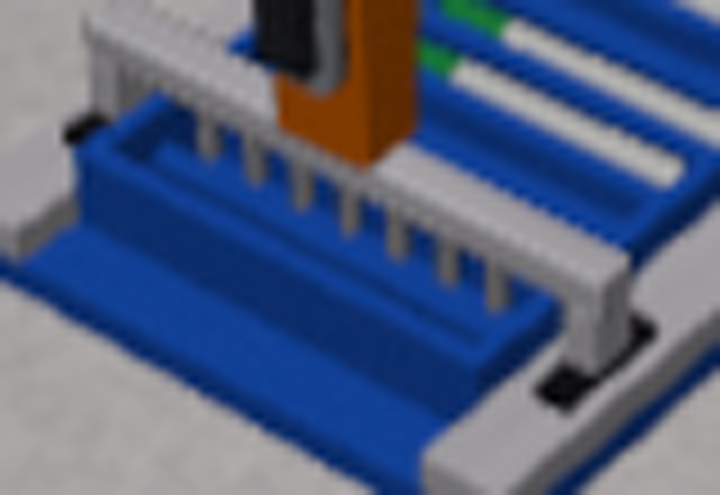

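Call:
arm_command(motion=[[-1, 0, 0, -0.002, 0], [-1, 0, 0, -0.006, 0], [-1, 0, 0, -0.014, 0], [-1, 0, 0, -0.026, 0], [-1, 0, 0, -0.04, 0], [-1, 0, 0, -0.055, 0], [-1, 0, 0, -0.055, 0]])

```text
clock: 24.0
tool_pos: [564.2, 71.0, 154.7]
tcp_rot: [0.755, -0.656, 0.002, -0.002]
contact_force: [0.4, -0.4, -2.2]
finger_gap: 21.4
```

```bash
python3 look.py g23; python3 - <<'E'
from h import *
delta(529,-334.5,155,.206+np.pi/2)
E
```

```text
clock 24.0 tray xy [-0.9 95.1] z 154.7 F [ 0.4 -0.4 -2.2]
clock 24.05 tcp [563.5  70.9 153.5] yaw -1.4302 F [-0.4  0.2 -1.7] gap 21.1
shift m [ 0.3966  0.091  -0.0017] turn deg -3.75
```

View pics/g23.png

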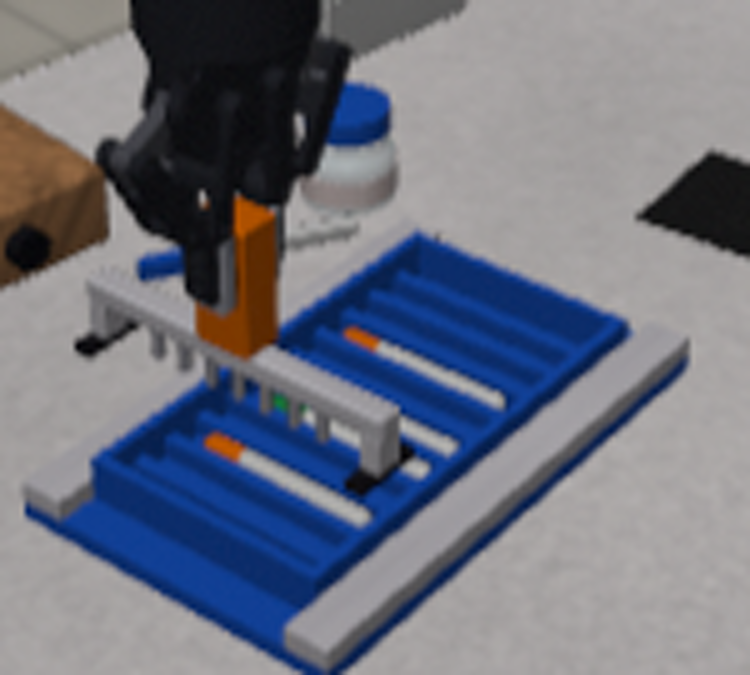

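Call:
arm_command(motion=[[-1, 0.015, 0.003, 0, 0], [-1, 0.045, 0.01, 0, 0], [-1, 0.085, 0.019, 0, -0.5], [-1, 0.125, 0.028, 0, -1], [-1, 0.165, 0.037, 0, -1.5], [-1, 0.205, 0.047, 0, -2], [-1, 0.245, 0.056, 0, -2.5], [-1, 0.285, 0.065, 0, -3], [-1, 0.325, 0.074, 0, -3.7], [-1, 0.36, 0.082, 0, -3.7], [-1, 0.387, 0.088, 0, -3.7], [-1, 0.397, 0.09, 0, -3.7]])

```text
clock: 25.25
tool_pos: [527.7, -338.0, 150.9]
tcp_rot: [0.775, -0.632, -0.0, 0.0]
contact_force: [0.2, 0.8, -2.9]
finger_gap: 21.8
```

```bash
python3 - <<'E'
from h import *
import pickle
delta(530,-335,80,.206+np.pi/2)
f=grab_frame("side");g=grab_frame("top");pickle.dump((f,g),open("m1.pkl","wb"))
crop(g,180,190,330,300,"pics/m1t.png",5);crop(f,205,120,425,295,"pics/m1s.png",3.6)
E
```

```text
clock 25.25 tcp [ 527.7 -338.   150.9] yaw -1.3682 F [ 0.2  0.8 -2.9] gap 21.8
shift m [-0.0024 -0.0029  0.0709] turn deg -0.2
```

View pics/m1t.png

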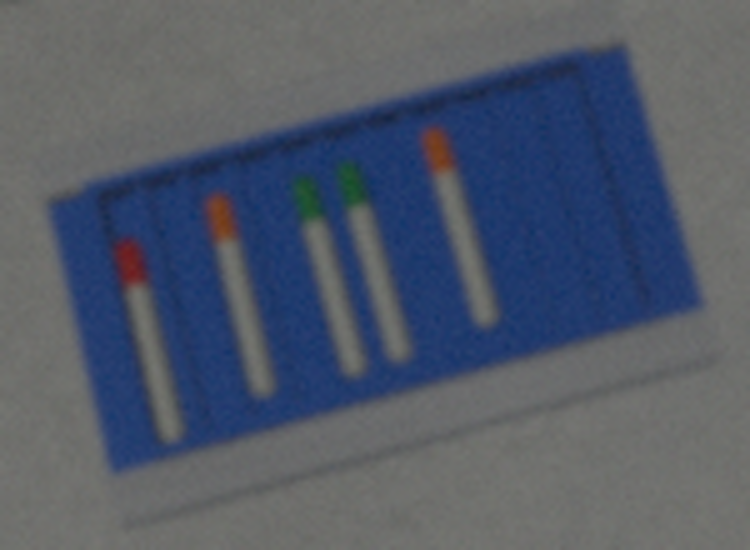

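View pics/m1s.png

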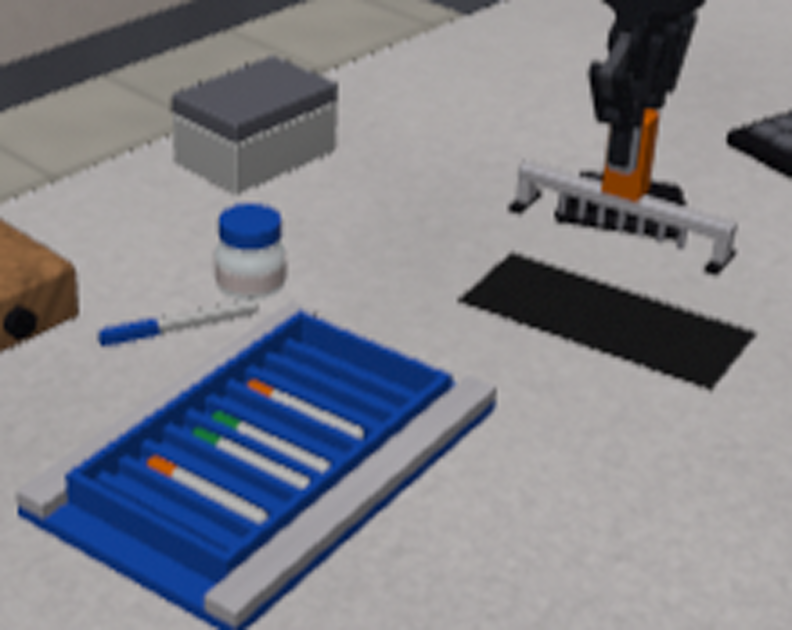

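Call:
arm_command(motion=[[-1, -0.0024, -0.0025, 0.008, -0.2], [-1, -0.0024, -0.0025, 0.02, -0.2], [-1, -0.0024, -0.0025, 0.035, -0.2], [-1, -0.0024, -0.0025, 0.048, -0.2], [-1, -0.0024, -0.0025, 0.058, -0.2], [-1, -0.0024, -0.0025, 0.062, -0.2], [-1, -0.0024, -0.0025, 0.062, -0.2]])

```text
clock: 26.05
tool_pos: [530.7, -331.7, 88.7]
tcp_rot: [0.777, -0.63, -0.001, 0.0]
contact_force: [0.4, 0.4, -1.3]
finger_gap: 21.7
```

```bash
python3 - <<'E'
from h import *
import pickle
delta(530,-335,78,.206+np.pi/2)
f=grab_frame("side");g=grab_frame("top")
crop(g,330,170,470,300,"pics/m2t.png",5);crop(f,325,140,425,235,"pics/m2s.png",6)
E
```

```text
clock 26.05 tcp [ 530.7 -331.7   88.7] yaw -1.362 F [ 0.4  0.4 -1.3] gap 21.7
shift m [0.0031 0.0013 0.0107] turn deg 0.16
```

View pics/m2t.png

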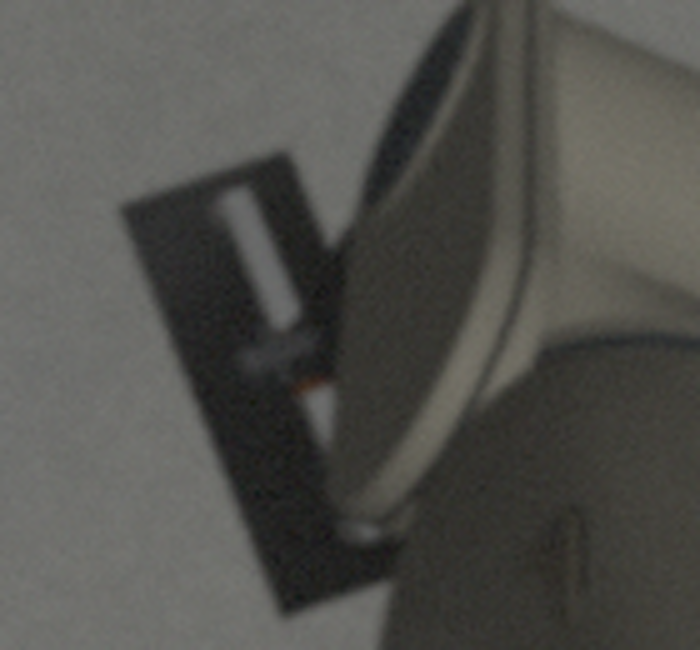

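View pics/m2s.png

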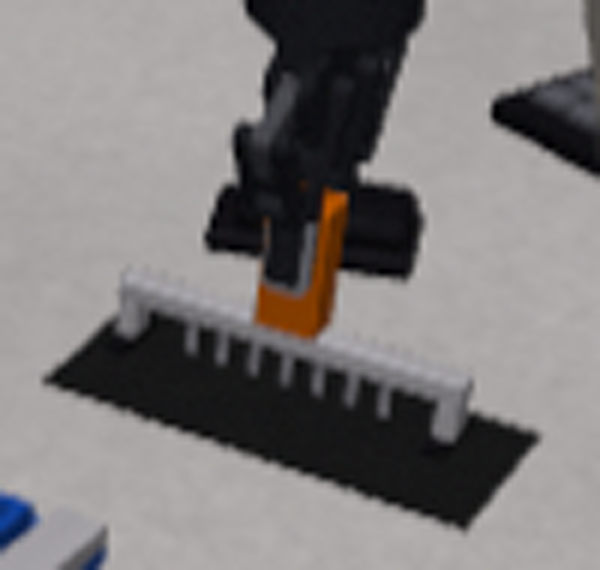

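Call:
arm_command(motion=[[-1, 0, 0, 0.003, 0], [-1, 0, 0, 0.006, 0], [-1, 0, 0, 0.008, 0], [-1, 0, 0, 0.0095, 0], [-1, 0, 0, 0.0105, 0], [-1, 0, 0, 0.0105, 0]])

```text
clock: 26.75
tool_pos: [530.9, -331.9, 79.0]
tcp_rot: [0.777, -0.63, -0.0, 0.0]
contact_force: [0.6, 0.6, -1.5]
finger_gap: 21.1
```

Call:
arm_command(motion=[[-1, 0, 0, 0.0008, 0], [-1, 0, 0, 0.0015, 0], [-1, 0, 0, 0.002, 0], [-1, 0, 0, 0.002, 0]])

```text
clock: 27.15
tool_pos: [531.1, -332.1, 78.0]
tcp_rot: [0.777, -0.63, 0.0, -0.0]
contact_force: [-2.7, 0.7, 4.6]
finger_gap: 21.2
```

Seated on the mat (4.6 N upward). Releasing, then straight up.

Call:
arm_command(motion=[[-0.4, 0, 0, -0.0005, 0], [-0.2, 0, 0, -0.0005, 0], [0.2, 0, 0, -0.0005, 0], [0.6, 0, 0, -0.0005, 0], [1, 0, 0, -0.0005, 0], [1, 0, 0, -0.0005, 0], [1, 0, 0, -0.0005, 0], [1, 0, 0, -0.0005, 0]])

```text
clock: 27.95
tool_pos: [531.0, -332.0, 77.7]
tcp_rot: [0.777, -0.63, -0.0, 0.0]
contact_force: [0.3, -0.3, -0.3]
finger_gap: 85.2
```

Call:
arm_command(motion=[[1, 0, 0, -0.005, 0], [1, 0, 0, -0.015, 0], [1, 0, 0, -0.03, 0], [1, 0, 0, -0.055, 0], [1, 0, 0, -0.085, 0], [1, 0, 0, -0.12, 0], [1, 0, 0, -0.15, 0], [1, 0, 0, -0.16, 0]])

```text
clock: 28.75
tool_pos: [532.6, -333.0, 242.9]
tcp_rot: [0.777, -0.63, 0.004, -0.0]
contact_force: [-0.1, -0.5, 0.4]
finger_gap: 85.1
```

```bash
python3 - <<'E'
from h import *
delta(300,-500,250,-1.3)
f=grab_frame("side");crop(f,325,100,425,235,"pics/n1.png",5)
E
```

```text
clock 28.75 tcp [ 532.6 -333.   242.9] yaw -1.362 F [-0.1 -0.5  0.4] gap 85.1
shift m [ 0.1152  0.2621 -0.0078] turn deg -3.55
```

View pics/n1.png

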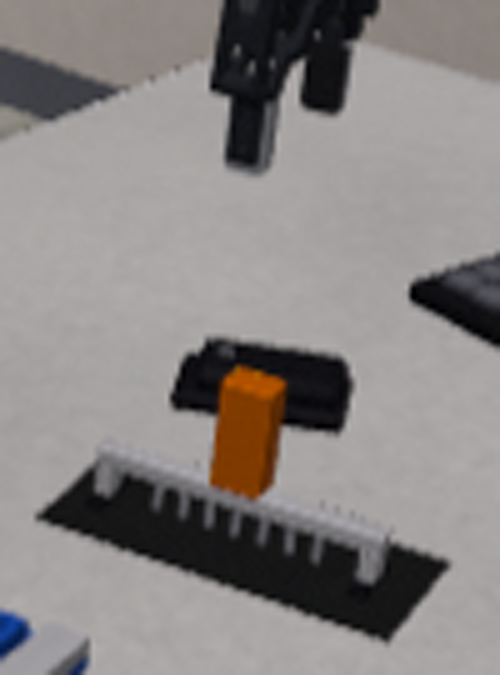

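Call:
arm_command(motion=[[1, 0.01, 0.03, 0, 0], [1, 0.025, 0.065, 0, 0], [1, 0.04, 0.1, 0, 0], [1, 0.055, 0.14, 0, 0], [1, 0.075, 0.18, 0, 0], [1, 0.095, 0.22, 0, 0], [1, 0.11, 0.255, 0, 0], [1, 0.115, 0.262, 0, 0], [1, 0.115, 0.262, 0, 0], [1, 0.115, 0.262, 0, 0]])

```text
clock: 29.8
tool_pos: [299.0, -498.1, 237.2]
tcp_rot: [0.777, -0.63, -0.0, -0.0]
contact_force: [-0.2, -0.1, 0.0]
finger_gap: 85.5
```

```bash
python3 - <<'E'
from h import *
import pickle
f=grab_frame("side");g=grab_frame("top");pickle.dump((f,g),open("z.pkl","wb"))
crop(g,160,140,470,300,"pics/z1.png",2.5);crop(g,345,170,470,300,"pics/z2.png",5)
F=pickle.load(open("f0.pkl","rb"))
from meas import *
o=(180,190);T=(578,-22,-9,.141)
for e in (((128,243),(170,437)),((217,200),(262,393)),((303,182),(352,372)),((348,168),(398,358)),((433,133),(485,322))):
    X=bp(g,np.array([px(q,5,o) for q in e]),16);c,s=np.cos(.141),np.sin(.141);d=X[:,:2]-np.array(T[:2])
    Y=np.c_[d[:,0]*c+d[:,1]*s,-d[:,0]*s+d[:,1]*c];q=Y[0]-Y[1];print(np.round(Y.mean(0),1),"len",round(np.hypot(*q),1),"ang",round(np.arctan2(q[1],q[0]),3))
d=cv2.absdiff(g["image"],F["top"]["image"]).max(axis=2);d=cv2.GaussianBlur(d,(5,5),0)
cv2.imwrite("pics/z3.png",np.clip(d*4.,0,255).astype(np.uint8))
E
```

```text
[ -9.7 112.3] len 94.1 ang -0.019
[-1.1 66.4] len 94.6 ang -0.014
[-3.2 24. ] len 93.9 ang -0.001
[-2.5  1.6] len 94.1 ang -0.001
[  3.1 -42.1] len 94.4 ang 0.0
```

View pics/z1.png

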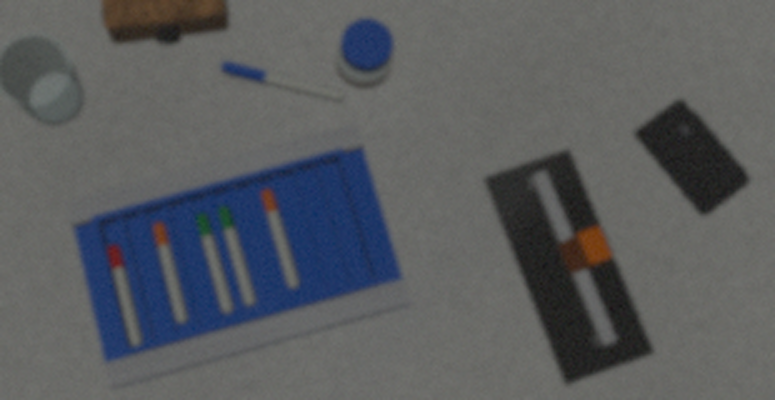

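View pics/z2.png

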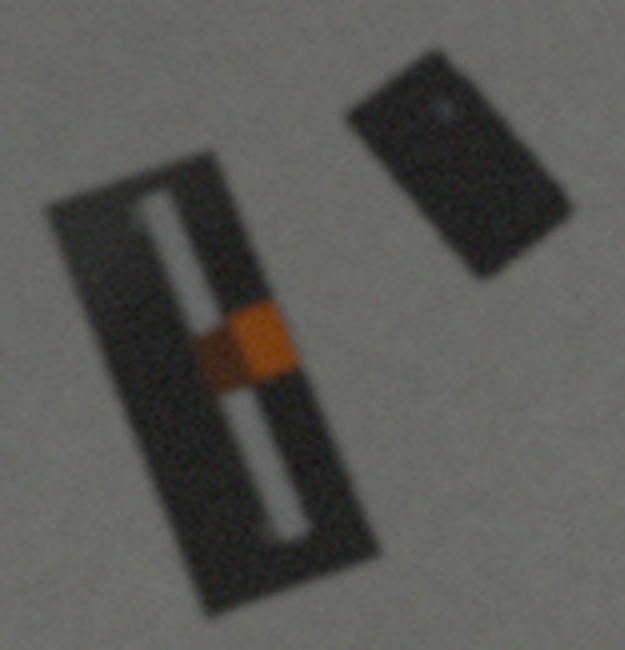

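View pics/z3.png

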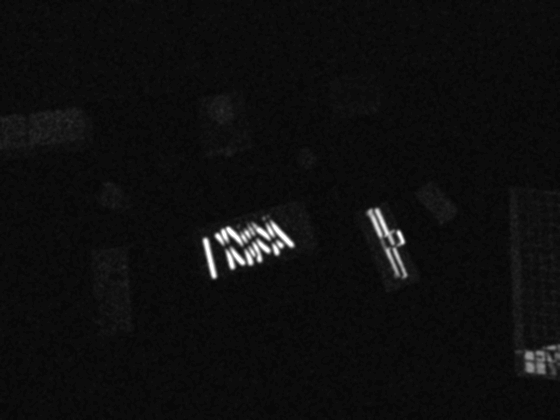

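```bash
python3 -c "
from workcell import *
print(get_state()['clock']);print(job_done())"
```

```text
29.9
the job is handed in; nothing more can be done
None
```

I combed the tray once, from its −y end to its +y end. All five tubes now lie in grooves, the rake is back on its mat, and I handed the job in at 29.9 s. No verdict was reported.

**Last checks, from the top camera:**
- **Tubes:** they sit at about y = +110, +66, +22, 0 and −44 mm, within 0.02 rad of the grooves. The red tube is the furthest along its groove, at about −10 mm in x.
- **Rake:** it stands near the mat's centre, its direction matches the mat's by eye, and the skids are wholly on the mat. The gripper is clear of everything.
- **Bystanders:** comparing the last picture with the first, only the tubes and the rake changed, plus one corner of the keyboard. The keyboard is not in the thing list and the arm went nowhere near it. I took the change to be the parked arm or its shadow.

**What went wrong or disagreed:**
- **One jam:** the second orange tube caught with one end on a ridge, and the wrist read 16 N, of which about 4 N was skid friction. I backed the rake off, the tube dropped into its groove, and the comb then passed over it.
- **Calibration:** the two cameras disagreed by about 4 mm. The picture fit put the rail tops about 6 mm lower than where the skids actually touched. I went by the touch height, and I corrected my y readings using the tubes already seated.

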